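Load the slip-jar shaker, lock its cover and switch it on

ROBOT

A 6-joint arm with a two-finger parallel gripper is mounted at the origin on the work surface. World frame = base frame: x ahead of the robot, y to its left, z up, the work surface at z = 0. Lengths are in m, angles in rad, forces in N, time in s.
With the tool pointing down it reaches from about 0.375 to 0.9 m from the base axis. Payload 3.1 kg.
Tool frame: the origin (TCP) lies on the front face of the gripper's body, between the roots of the fingers; the fingertips stand 70 mm ahead of it and the grasp point (between the pads) lies 51 mm ahead of it; z points along the fingers, y is the line along which they close (so a half turn about z gives the same grasp; the last joint's range is limited). The gripper opens to 87 mm and grips with 3 to 60 N. Pads are 19 mm wide; open, the fingers measure 117 mm over their backs; the gripper's body (75 mm by 190 mm) begins 51 mm behind the grasp point.
Start: joints at [0.941, 0.527, 1.433, -0, 1.181, -0.178], TCP at [0.273, 0.562, 0.292] pointing down, gripper open.
Joint ranges: [-3.08, 3.08], [-0.75, 2.2], [0.22, 2.44], [-1.43, 4.57], [0, 2.65], [-2.85, 2.85]. Speed limits (rad/s): [2.79, 2.79, 3.14, 3.14, 3.14, 3.14].

INTERFACE

Orientations are given as a unit quaternion [x, y, z, w].
In Python, from rig import robot, cams, ticket gives the robot as it stands. The module is installed in compiled form; this text tells all that it offers.
- The arm moves only by the shell command python3 -m crank 'ROWS' [FORCE]. ROWS is JSON, a list of rows, each a list of 7 numbers: the shift along the tool's x, y, z in cm, then the turn, a rotation vector about the tool's x, y, z in rad, then the closure, from 0 (fully open) to 1 (shut). A call has 1 to 5 rows; each row shifts and turns the commanded pose from where the row before left it, along the tool's axes as they then stand; what a row does not reach is not made up. A row lasts 1/8 s, in which the tool goes at most 62.5 mm and 10.7 degrees, less where a joint would pass 70% of its speed; a pose out of reach is approached as far as the arm can. A call is refused whole if a number of a shift passes 6.25 or a number of a turn 0.188, either way. A call with a gripper value outside its range is refused whole. The fingers move at their own pace and stop on an object; FORCE is the grip in N (left out, the last holds). Time passes only in rows, so rows that do not move let the fingers close. It gives the time, the measured TCP pose, the force, the opening and the grip force at its end, in the units of the state.
- robot.get_obs(): the state, without advancing time (a new reading comes with each control period).
- cams.camera(name): name is "side" or "top"; returns the picture (384x512x3 uint8, red, green, blue); there is no depth.
- cams.camera_info(name): a dict with "intrinsics" (3x3 intrinsics, pixels), "pose" (4x4, takes a point from camera to world coordinates). Camera axes: x right, y down, z forward; pixel columns grow to the right and rows downward; lengths in m; the calibration is good to about 2 mm. A picture is of the moment at which its call begins. camera_info takes no time and is no camera call.
- ticket.hand_in(): hands the job in; it is judged then, once.
The state is a dict: "time": time; "q": joint angles; "joint_velocities": joint speeds; "joint_torque": joint torques, N m; "position": TCP position; "tool_rot": TCP orientation; "ft_force": force on the tool from outside, world axes, zero at the start; "moment": the same for the moment, N m; "grip_width": finger opening in m; "grip_force": force on a finger pad.
Only numpy, scipy, OpenCV 4.12 (cv2) and the standard library are available. Lean on these libraries where they do the work, as an engineer would, in place of code of your own. Each camera call takes 0.05 s, during which the arm holds its last target. There are 200 camera calls.

TASK

The slip has settled in its jars: stand every closed slip jar upright in the shaker's bowl, one to a pocket. Then fit the cover: line its three lugs up with the slots in the bowl's rim, push it down against the springy seal, twist it clockwise to the stop so that it stays locked. Only after that put the key from the wooden block fully into the shaker's switch and turn it clockwise to on; leave the key in, and do not disturb the other things on the table.

Things in the scene. Friction and masses are not known exactly. Their poses are not given: they have to be found in the camera images.
- shaker: Bench jar shaker, fixed: grey base 220 x 220 mm, 60 high, under a round steel bowl (200 mm outside, rim 157 mm above the table); a switch panel 130 x 130 mm, 72 high, adjoins on its own -x side. Origin on the bowl's axis at table level, z up. The rim has three slots, 32 degrees (50 mm) wide, at 0, 120 and 240 degrees from its x axis. Lugs go in there and turn clockwise (from above) 42 degrees to stops.
- bowl (a point): Centre of the bowl's inner floor, 66 mm above the table; axes as the shaker's. Inner radius 84 mm. A rubber cross (walls 4 mm thick along x and y, 30 mm high) makes four pockets, centres at x, y = +-34 mm from here, on the diagonals.
- rim (a point): Point on the bowl's axis level with the rim's top, 157 mm above the table. Rim flange: inner radius 86 mm, 5 mm thick, slotted. Under it a sprung seal ring, its top at 151 mm when free: a cover laid in the slots rests on it and must be pushed down 4 to 8 mm (about 10 N) until its lugs can turn under the flange. Let go, the seal presses them up against the flange and friction holds the cover.
- lock0 (a point): Where a lug's centre lies when it went in by the rim slot at 0 degrees and was turned clockwise to its stop; 88 mm from the bowl's axis, 149.5 mm above the table (lug against the flange's underside)
- lock1 (a point): Where a lug's centre lies when it went in by the rim slot at 120 degrees and was turned clockwise to its stop; 88 mm from the bowl's axis, 149.5 mm above the table (lug against the flange's underside)
- lock2 (a point): Where a lug's centre lies when it went in by the rim slot at 240 degrees and was turned clockwise to its stop; 88 mm from the bowl's axis, 149.5 mm above the table (lug against the flange's underside)
- cover_handle (a point): Middle of the cover's handle, 31 mm above the cover's underside; z up. Cover: aluminium plate 166 mm across, 16 thick, 0.35 kg, with three lugs (36 wide, 5 thick, flush with its underside, out to 92 mm from centre) at 0, 120, 240 degrees from its x; any lug fits any slot. Handle: black bar on top, 90 long (x), 22 wide (y), 30 high. Lies handle up. Locked, this point is 178 mm above the table.
- lug (a point): Centre of the cover's lug at 0 degrees (on its x axis), 88 mm from the centre, 2.5 mm above the underside
- jar0_mid (a point): A closed slip jar (two to four stand on the table; None if absent), white with a grey band and a white cap ribbed grey round its side, 72 mm high: body 50 mm across and 48 high, cap 44 across and 24 high. About 0.16 kg. This point is its middle, 36 mm above its underside; z up. Standing in the bowl, the point is 102 mm above the table.
- jar1_mid (a point): A closed slip jar (two to four stand on the table; None if absent), white with a grey band and a white cap ribbed grey round its side, 72 mm high: body 50 mm across and 48 high, cap 44 across and 24 high. About 0.16 kg. This point is its middle, 36 mm above its underside; z up. Standing in the bowl, the point is 102 mm above the table.
- jar2_mid (a point): A closed slip jar (two to four stand on the table; None if absent), white with a grey band and a white cap ribbed grey round its side, 72 mm high: body 50 mm across and 48 high, cap 44 across and 24 high. About 0.16 kg. This point is its middle, 36 mm above its underside; z up. Standing in the bowl, the point is 102 mm above the table.
- jar3_mid (a point): A closed slip jar (two to four stand on the table; None if absent), white with a grey band and a white cap ribbed grey round its side, 72 mm high: body 50 mm across and 48 high, cap 44 across and 24 high. About 0.16 kg. This point is its middle, 36 mm above its underside; z up. Standing in the bowl, the point is 102 mm above the table.
- key_block: Wooden block 60 x 85 x 70 mm (its own x, y, z), fixed, origin under its centre; two slots in its top at y = -20 and +20 mm, long along x. The key stands in the one at -20 mm, the other is empty.
- key_bow (a point): Middle of the bow of the switch key, which stands upright, z up: bow black, 36 mm wide (x), 10 thick (y), 40 high; below it a collar 28 x 12 x 6 mm, then the steel blade 18 x 5 mm, 34 long, the last 7 mm narrower. The point is 60 mm above the blade's tip, 26 mm above the collar's underside. 40 g. Fits turned half round as well.
- keyhole (a point): Centre of the keyhole, on top of the switch's round steel rotor, 80 mm above the table, 170 mm from the bowl's axis; turns with the rotor. Slot 21 mm long (this frame's x), 8 wide (y), 34 deep. With the key fully in, its collar rests on the rotor.
- key_switch (a joint): Angle of the key switch: 0 off, 1.05 rad at its stop = on (60 degrees clockwise from above). Stays where it is left (0.06 N m to turn); on from about 0.85 rad. The key turns up to 0.18 rad in the slot before the rotor follows.
- white_bowl: Bystander: small white bowl, lying loose on the table; leave alone
- wood_tool: Bystander: wooden modelling tool, lying loose on the table; leave alone
- kidney: Bystander: flat steel scraper, lying loose on the table; leave alone
- jar_lid: Bystander: red jar lid, upside down, lying loose on the table; leave alone
Not all that is in view belongs to the job. Leave any orange look-alike of the part that bears cover_handle alone.

How it is judged:
By the outcome, as a careful person would: the job done as asked, in the order asked, and still so for the second after the job is handed in, with the robot touching nothing.
Of jar0, jar1, jar2, jar3 only 2 to 4 are there at a start; the rules pass over those that are not, and their reading is None.
At some moment in a run one of jar0, jar1, jar2, jar3, cover may be knocked a few centimetres aside while the robot is not near it.
It also fails if it takes over 210 s, if anything falls off the work surface, if the arm or the gripper's body presses on something with over 40 N, if the wrist force passes 120 N, or if a joint passes its speed limit or range.

## Working session

There is one attempt and no reset: what is moved stays moved. The work goes in short steps, Python scripts to look and compute and a shell command to move; the robot and the scene stay as the last step left them, time stands still between calls to the robot, and variables do not carry over. Pictures are saved under pics/ and viewed, at most 14 in all, crops included, and the job is handed in when it is done.

```bash
mkdir -p pics
python3 - <<'E'
from rig import robot,cams
import cv2,numpy as np
for n in("top","side"):
    im=cams.camera(n); cv2.imwrite(f"pics/{n}0.png",im[:,:,::-1])
    i=cams.camera_info(n); print(n,np.round(i["intrinsics"],1).tolist(),np.round(i["pose"],3).tolist())
o=robot.get_obs(); print({k:np.round(v,3).tolist() for k,v in o.items()})
a=cv2.resize(cv2.imread("pics/top0.png"),(800,600),interpolation=cv2.INTER_CUBIC); cv2.imwrite("pics/top0b.png",a)
a=cv2.resize(cv2.imread("pics/side0.png"),(800,600),interpolation=cv2.INTER_CUBIC); cv2.imwrite("pics/side0b.png",a)
E
```

```text
top [[424.0, 0.0, 256.1], [0.0, 424.0, 188.0], [0.0, 0.0, 1.0]] [[0.017, -0.994, 0.11, 0.348], [-1.0, -0.015, 0.023, 0.027], [-0.022, -0.11, -0.994, 1.298], [0.0, 0.0, 0.0, 1.0]]
side [[454.1, 0.0, 249.2], [0.0, 454.1, 183.3], [0.0, 0.0, 1.0]] [[0.802, -0.466, 0.375, 0.032], [-0.598, -0.619, 0.51, -0.59], [-0.006, -0.632, -0.775, 1.05], [0.0, 0.0, 0.0, 1.0]]
{'time': 0.1, 'q': [0.941, 0.528, 1.434, -0.0, 1.181, -0.179], 'joint_velocities': [-0.001, -0.003, -0.003, 0.001, 0.001, 0.0], 'joint_torque': [-0.001, -44.099, -17.715, 0.063, 0.053, -0.0], 'position': [0.273, 0.562, 0.291], 'tool_rot': [0.224, 0.975, -0.001, -0.0], 'ft_force': [1.02, -0.018, 0.3], 'moment': [0.019, 0.001, -0.024], 'grip_force': 0.0, 'grip_width': 0.087}
```

View pics/top0b.png

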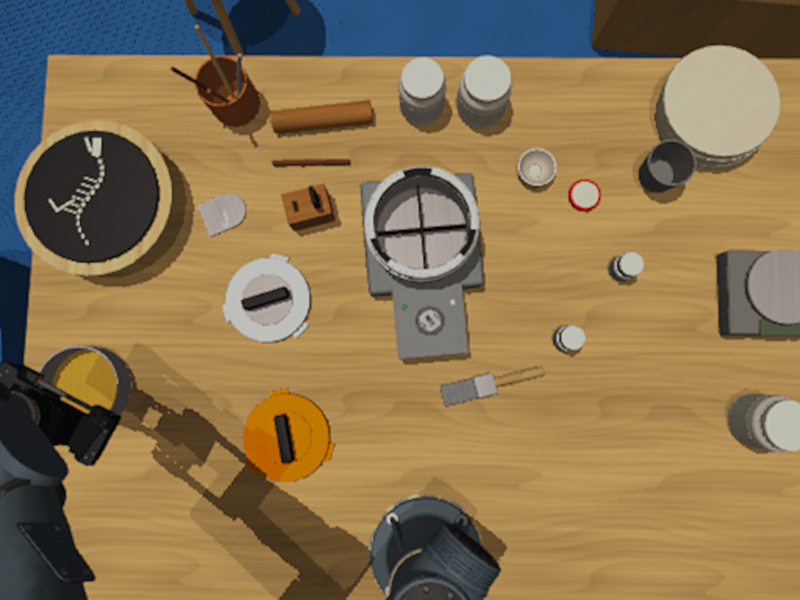

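View pics/side0b.png

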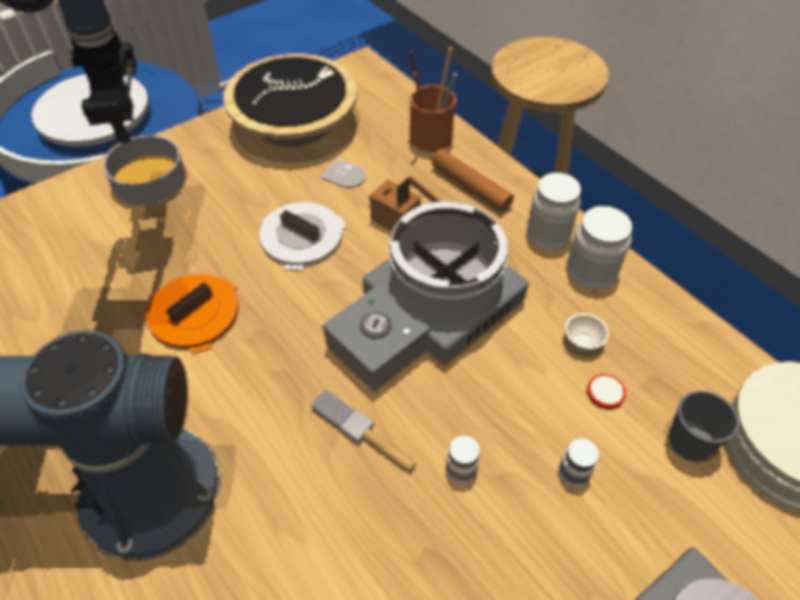

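Top view (800x600 scale): bowl (421,225), switch rotor (430,320), white cover (267,299), orange look-alike (287,436), key block (308,207) with the key near (316,197), and two slip jars at (628,265) and (570,338). The side view also shows just these two banded jars. Next I'll measure them.

```bash
cat > h.py <<'E'
from rig import robot,cams
import cv2,numpy as np
def cast(n,uv,z):
    i=cams.camera_info(n);K,T=np.array(i["intrinsics"]),np.array(i["pose"])
    uv=np.atleast_2d(uv).astype(float); d=np.c_[uv,np.ones(len(uv))]@np.linalg.inv(K).T@T[:3,:3].T
    return T[:3,3]+d*((z-T[2,3])/d[:,2])[:,None]
def proj(n,p):
    i=cams.camera_info(n);K,T=np.array(i["intrinsics"]),np.array(i["pose"])
    c=(np.atleast_2d(p)-T[:3,3])@T[:3,:3]@K.T
    return c[:,:2]/c[:,2:]
def fitc(p):  # algebraic circle
    A=np.c_[2*p[:,:2],np.ones(len(p))]; s=np.linalg.lstsq(A,(p[:,:2]**2).sum(1),rcond=None)[0]
    return s[:2],np.sqrt(s[2]+s[:2]@s[:2])
def rect(im,z,c,half,res=0.0005,n="top"):  # rectified metric patch of plane z; col=-y,row=-x
    w=np.array([[c[0]+half,c[1]+half,z],[c[0]+half,c[1]-half,z],[c[0]-half,c[1]-half,z],[c[0]-half,c[1]+half,z]])
    S=int(2*half/res); H=cv2.getPerspectiveTransform(proj(n,w).astype(np.float32),np.float32([[0,0],[S,0],[S,S],[0,S]]))
    return cv2.warpPerspective(im,H,(S,S),flags=cv2.INTER_CUBIC)
def tool():
    o=robot.get_obs();x,y,z,w=o["tool_rot"];ph=np.arctan2(1-2*(x*x+z*z),2*(x*y-z*w))
    return np.array(o["position"]),ph,o
def go(x,y,z,yaw=None):  # print shift in tool axes (cm) and turn about tool z needed; yaw=angle of closing line
    from scipy.spatial.transform import Rotation as R
    p,ph,o=tool(); M=R.from_quat(o["tool_rot"]).as_matrix()
    d=M.T@(np.array([x,y,z])-p)*100; t=0
    if yaw is not None: t=-((yaw-ph+np.pi/2)%np.pi-np.pi/2)
    print("shift cm",d.round(2),"turn about tool z",round(t,3),"| world",np.round(p,4),"yaw",round(ph,3),"q1,q6",np.round([o["q"][0],o["q"][5]],2),"F",np.round(o["ft_force"],1),"w",round(o["grip_width"],4))
E
python3 - <<'E'
from h import *
im=cv2.imread("pics/top0.png")
s=.64
for nm,uv,z in [("bowl",(421,225),.157),("rotor",(430,320),.08),("cover",(267,299),.016),("block",(308,207),.07),("key",(316,197),.116),("jarA",(628,261),.072),("jarB",(571,337),.072)]:
    print(nm,cast("top",np.array(uv)*s,z).round(3))
a=rect(im,.157,cast("top",np.array([421,225])*s,.157)[0],.13,.001)
b=rect(im,.08,cast("top",np.array([430,320])*s,.08)[0],.04,.0003)
c=rect(im,.016,cast("top",np.array([267,299])*s,.016)[0],.11,.001)
d=rect(im,.07,cast("top",np.array([308,207])*s,.07)[0],.07,.0005)
f=lambda q:cv2.resize(q,(300,300),interpolation=cv2.INTER_CUBIC)
cv2.imwrite("pics/m1.png",np.vstack([np.hstack([f(a),f(b)]),np.hstack([f(c),f(d)])]))
E
```

```text
bowl [[0.596 0.02  0.157]]
rotor [[0.435 0.001 0.08 ]]
cover [[0.476 0.318 0.016]]
block [[0.647 0.235 0.07 ]]
key [[0.655 0.213 0.116]]
jarA [[ 0.551 -0.366  0.072]]
jarB [[ 0.408 -0.259  0.072]]
```

View pics/m1.png

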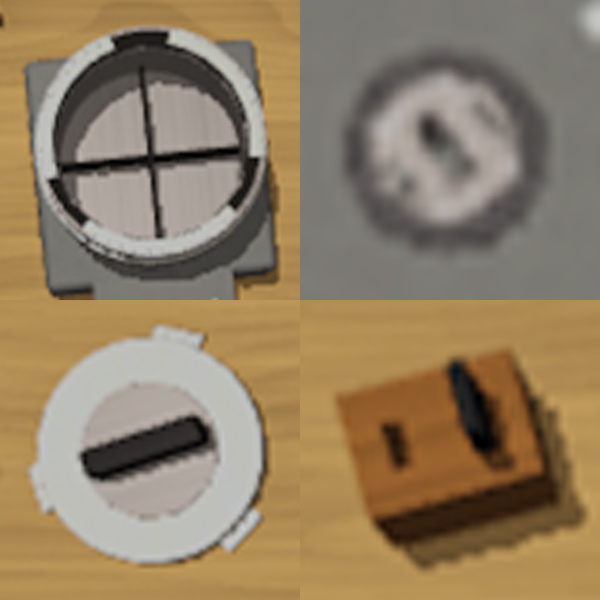

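Rectified patches: the rim's slots are at top, lower left and lower right. The keyhole slot runs about 35° from world x. The cover has lugs at about 80°, 200° and 320°. The key stands in the right-hand slot of the block, which is its own -y. Next come numeric fits.

```bash
cat > m.py <<'E'
from h import *
deg=np.degrees
def w_of(rc,c,half,res): return np.c_[c[0]+half-(rc[:,0]+.5)*res, c[1]+half-(rc[:,1]+.5)*res]
def ax(m):  # principal axis angle (world) and centroid, area, of mask patch
    m=m.astype(np.uint8);n,l,s,ce=cv2.connectedComponentsWithStats(m);k=1+np.argmax(s[1:,4]);return l==k
def princ(P):
    c=P.mean(0);u,sv,v=np.linalg.svd(P-c,full_matrices=False);e=np.sqrt(12)*sv/np.sqrt(len(P));return c,deg(np.arctan2(v[0,1],v[0,0]))%180,e
def jars(im,guess,zt=.072):
    c=np.array(guess);
    for _ in range(2):
        p=rect(im,zt,c,.045,.0005);h=cv2.cvtColor(p,cv2.COLOR_BGR2HSV);m=(h[...,1]<50)&(h[...,2]>190)
        P=w_of(np.argwhere(ax(m)),c,.045,.0005);c=(P.min(0)+P.max(0))/2
    return c,P.mean(0),P.max(0)-P.min(0)
def rim(im,c):
    p=rect(im,.157,c,.13,.0005);h=cv2.cvtColor(p,cv2.COLOR_BGR2HSV);m=ax((h[...,1]<40)&(h[...,2]>165))
    return p,m
def cover(im,guess):
    c=np.array(guess)
    for _ in range(2):
        p=rect(im,.016,c,.12,.0005);h=cv2.cvtColor(p,cv2.COLOR_BGR2HSV)
        m=ax((h[...,1]<45)&(h[...,2]>150)); ct=max(cv2.findContours(m.astype(np.uint8),cv2.RETR_EXTERNAL,cv2.CHAIN_APPROX_NONE)[0],key=cv2.contourArea)[:,0,::-1]
        P=w_of(ct,c,.12,.0005);q=P
        for k in range(6):
            cc,r=fitc(q); d=np.hypot(*(P-cc).T); q=P[abs(d-r)<.0025] if k else P[d<r+.003]
        c=cc
    a=np.arctan2(*(P-cc).T[::-1])[d>r+.004]; lug=deg(np.angle(np.exp(3j*a).mean()))/3
    H=cast("top",(proj("top",[[*c,.046]])),.046)[0,:2]
    p=rect(im,.046,c,.07,.0005); m=ax(cv2.cvtColor(p,cv2.COLOR_BGR2GRAY)<75);hc,ha,e=princ(w_of(np.argwhere(m),c,.07,.0005))
    return c,r,lug%120,hc,ha,e
E
python3 - <<'E'
from m import *
im=cv2.imread("pics/top0.png")
for g in [(.551,-.366),(.408,-.259)]: print("jar",[x.round(4) for x in jars(im,g)])
c,r,l,hc,ha,e=cover(im,(.476,.318));print("cover",c.round(4),r.round(4),"lug%120",l.round(1),"handle",hc.round(4),ha.round(1),e.round(3))
c0=np.array([.596,.02])
p,m=rim(im,c0)
ct=np.argwhere(m);P=w_of(ct,c0,.13,.0005)
# outer edge: farthest radius per angle
cc=c0
for k in range(4):
    a=np.arctan2(*(P-cc).T[::-1]);d=np.hypot(*(P-cc).T);b=((a+np.pi)/(2*np.pi)*180).astype(int)%180
    o=np.array([P[b==i][d[b==i].argmax()] for i in range(180) if (b==i).any()]);cc,r=fitc(o)
print("rim outer",cc.round(4),r.round(4))
# slots: radius 88-97 white fraction per angle
G=cv2.cvtColor(p,cv2.COLOR_BGR2GRAY)
th=np.radians(np.arange(0,360,1));v=[]
for t in th:
    rr=np.arange(.088,.097,.001);x=cc[0]+rr*np.cos(t);y=cc[1]+rr*np.sin(t)
    v.append(G[((c0[0]+.13-x)/.0005).astype(int),((c0[1]+.13-y)/.0005).astype(int)].mean())
v=np.array(v);dk=v<130;print("dark deg",np.flatnonzero(dk).tolist())
print("yaw",(deg(np.angle(np.exp(3j*th[dk]).mean()))/3).round(1))
# rotor and slot
c1=np.array([.435,.001]);p=rect(im,.08,c1,.04,.00025);g=cv2.cvtColor(p,cv2.COLOR_BGR2GRAY)
m=ax(g>150);Q=w_of(np.argwhere(m),c1,.04,.00025);ct=w_of(max(cv2.findContours(m.astype(np.uint8),0,1)[0],key=len)[:,0,::-1],c1,.04,.00025)
print("rotor",*[np.round(x,4) for x in fitc(ct)],"from bowl",np.hypot(*(fitc(ct)[0]-cc)).round(4),deg(np.arctan2(*(cc-fitc(ct)[0])[::-1])).round(1))
rc=fitc(ct)[0];yy,xx=np.mgrid[:320,:320];W=w_of(np.c_[yy.ravel(),xx.ravel()],c1,.04,.00025);ins=np.hypot(*(W-rc).T)<.0145
for t in (100,115,130):
    S=W[(g.ravel()<t)&ins]; 
    if len(S)>20: print("slot",t,*[np.round(x,4) for x in princ(S)])
# block top and key bow top
c2=np.array([.647,.235]);p=rect(im,.07,c2,.07,.0005);h=cv2.cvtColor(p,cv2.COLOR_BGR2HSV)
kz=.116;p=rect(im,kz,np.array([.655,.213]),.05,.0005);m=ax(cv2.cvtColor(p,cv2.COLOR_BGR2GRAY)<45)
print("key dark",*[np.round(x,4) for x in princ(w_of(np.argwhere(m),[.655,.213],.05,.0005))])
ims=cv2.imread("pics/side0.png")
print("key side uv expected",proj("side",[[.655,.213,.116],[.408,-.259,.072]]).round(1))
cv2.imwrite("pics/m2.png",np.hstack([cv2.resize(im[100:160,170:230],(400,400),interpolation=cv2.INTER_CUBIC),cv2.resize(ims[105:155,230:280],(400,400),interpolation=cv2.INTER_CUBIC)]))
E
```

```text
jar [array([ 0.5475, -0.3722]), array([ 0.5466, -0.3719]), array([0.0375, 0.0375])]
jar [array([ 0.4082, -0.2632]), array([ 0.4079, -0.2623]), array([0.0385, 0.0395])]
cover [0.4757 0.3185] 0.0818 lug%120 107.5 handle [0.4733 0.3133] 106.8 [0.09  0.025]
rim outer [0.5486 0.0133] 0.0526Traceback (most recent call last):
  File "<stdin>", line 19, in <module>
IndexError: index 521 is out of bounds for axis 0 with size 520
```

Run:
```python
from m import *
im=cv2.imread("pics/top0.png")
c0=np.array([.596,.02])
p=rect(im,.157,c0,.13,.0005);h=cv2.cvtColor(p,cv2.COLOR_BGR2HSV);G=h[...,2]
m=(h[...,1]<40)&(G>165)
P=w_of(np.argwhere(m),c0,.13,.0005);cc=c0
P=P[(np.hypot(*(P-c0).T)<.112)&(np.hypot(*(P-c0).T)>.075)]
for k in range(6):
    a=np.arctan2(*(P-cc).T[::-1]);d=np.hypot(*(P-cc).T);b=((a+np.pi)/(2*np.pi)*180).astype(int)%180
    o=np.array([P[b==i][d[b==i].argmax()] for i in range(180) if (b==i).any()])
    n=np.array([P[b==i][d[b==i].argmin()] for i in range(180) if (b==i).any()])
    cc,r=fitc(o);
    dd=abs(np.hypot(*(o-cc).T)-r);cc,r=fitc(o[dd<.003]);dn=np.hypot(*(n-cc).T);ci,ri=fitc(n[dn<.091])
print("rim outer",cc.round(4),r.round(4),"inner",ci.round(4),ri.round(4))
th=np.radians(np.arange(0,360,1));v=[]
for t in th:
    rr=np.arange(.089,.097,.001);x=cc[0]+rr*np.cos(t);y=cc[1]+rr*np.sin(t)
    v.append(G[((c0[0]+.13-x)/.0005).astype(int),((c0[1]+.13-y)/.0005).astype(int)].mean())
v=np.array(v);dk=v<130;print("dark deg",np.flatnonzero(dk).tolist())
print("yaw",(deg(np.angle(np.exp(3j*th[dk]).mean()))/3).round(1))
c1=np.array([.435,.001]);p=rect(im,.08,c1,.04,.00025);g=cv2.cvtColor(p,cv2.COLOR_BGR2GRAY)
m=ax(g>150);ct=w_of(max(cv2.findContours(m.astype(np.uint8),0,1)[0],key=len)[:,0,::-1],c1,.04,.00025)
rc=fitc(ct)[0]
print("rotor",*[np.round(x,4) for x in fitc(ct)],"from bowl",np.hypot(*(rc-cc)).round(4),deg(np.arctan2(*(cc-rc)[::-1])).round(1))
yy,xx=np.mgrid[:320,:320];W=w_of(np.c_[yy.ravel(),xx.ravel()],c1,.04,.00025);ins=np.hypot(*(W-rc).T)<.0115
for t in (90,110,130):
    S=W[(g.ravel()<t)&ins]
    if len(S)>20: print("slot",t,*[np.round(x,4) for x in princ(S)])
kz=.116;p=rect(im,kz,np.array([.655,.213]),.05,.0005);m=ax(cv2.cvtColor(p,cv2.COLOR_BGR2GRAY)<45)
print("key dark",*[np.round(x,4) for x in princ(w_of(np.argwhere(m),[.655,.213],.05,.0005))])
ims=cv2.imread("pics/side0.png")
print("key side uv expected",proj("side",[[.655,.213,.116],[.408,-.259,.072]]).round(1))
cv2.imwrite("pics/m2.png",np.hstack([cv2.resize(im[105:155,175:225],(400,400),interpolation=cv2.INTER_CUBIC),cv2.resize(ims[105:155,230:280],(400,400),interpolation=cv2.INTER_CUBIC)]))
```

```text
rim outer [0.6042 0.0202] 0.0989 inner [0.6067 0.0204] 0.0849
dark deg [0, 1, 2, 3, 4, 5, 6, 7, 8, 9, 10, 11, 12, 13, 14, 15, 16, 17, 18, 19, 20, 21, 111, 112, 113, 114, 115, 116, 117, 118, 119, 120, 121, 122, 123, 124, 125, 126, 127, 128, 129, 130, 131, 132, 133, 134, 135, 136, 137, 138, 139, 140, 141, 142, 231, 232, 233, 234, 235, 236, 237, 238, 239, 240, 241, 242, 243, 244, 245, 246, 247, 248, 249, 250, 251, 252, 253, 254, 255, 256, 257, 258, 259, 260, 261, 350, 351, 352, 353, 354, 355, 356, 357, 358, 359]
yaw 6.0
rotor [0.4355 0.0021] 0.0166 from bowl 0.1697 6.1
slot 90 [0.4391 0.005 ] 34.5143 [0.0083 0.0049]
slot 110 [0.4371 0.0029] 43.1313 [0.0178 0.0059]
slot 130 [0.4358 0.0021] 38.7853 [0.02   0.0076]
key dark [0.6128 0.2061] 102.6258 [0.0614 0.0129]
key side uv expected [[257.2 118. ]
 [295.4 284.8]]
```

View pics/m2.png

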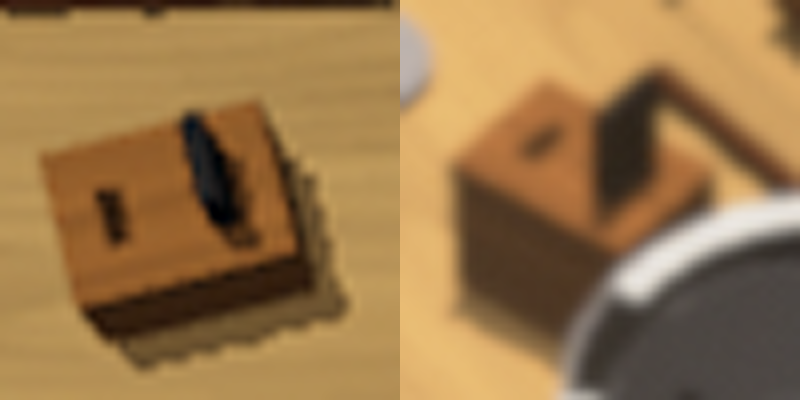

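Fits agree with the given sizes: bowl (0.604, 0.020), yaw 6°, rotor 169.7 mm from the axis, and cover at (0.476, 0.3185) with yaw 107°. Moving now.

```bash
python3 -m crank '[[0,0,0,0,0,0.115,0],[0,0,0,0,0,0.115,0]]' 40; python3 -c "
from h import *
go(.547,-.372,.292,.89)"
```

```text
time: 0.35
position: [0.2726, 0.562, 0.2916]
tool_rot: [0.336, 0.942, -0.001, -0.0]
ft_force: [0.7, 0.4, -0.1]
grip_width: 0.0871
grip_force: 0.0
shift cm [-8.037e+01 -5.492e+01  4.000e-02] turn about tool z -0.005 | world [0.2726 0.562  0.2916] yaw 0.885 q1,q6 [0.94 0.06] F [ 0.7  0.4 -0.1] w 0.0871
```

```bash
python3 -m crank '[[-4.4,-3,0,0,0,0,0],[-4.4,-3,0,0,0,0,0],[-4.4,-3,0,0,0,0,0],[-4.4,-3,0,0,0,0,0],[-4.4,-3,0,0,0,0,0]]' >/dev/null; python3 -m crank '[[-4.4,-3,0,0,0,0,0],[-4.4,-3,0,0,0,0,0],[-4.4,-3,0,0,0,0,0],[-4.4,-3,0,0,0,0,0],[-4.4,-3,0,0,0,0,0]]' >/dev/null;python3 -m crank '[[-4.4,-3,0,0,0,0,0],[-4.4,-3,0,0,0,0,0],[-4.4,-3,0,0,0,0,0],[-4.4,-3,0,0,0,0,0],[-4.4,-3,0,0,0,0,0]]'
python3 - <<'E'
from m import *
go(.547,-.372,.292,.89)
im=cams.camera("side")[:,:,::-1].copy();cv2.imwrite("pics/s1.png",im);t=cams.camera("top")[:,:,::-1].copy();cv2.imwrite("pics/t1.png",t)
for g in [(.547,-.372),(.408,-.263)]:
    print([x.round(4) for x in jars(t,g)])
    p=rect(im,.072,g,.045,.0005,"side");h=cv2.cvtColor(p,cv2.COLOR_BGR2HSV);m=(h[...,1]<50)&(h[...,2]>190);P=w_of(np.argwhere(ax(m)),g,.045,.0005);print("side",P.mean(0).round(4),(P.max(0)-P.min(0)).round(3))
E
```

```text
time: 2.22
position: [0.5018, -0.2047, 0.2919]
tool_rot: [0.335, 0.942, 0.0, -0.0]
ft_force: [1.0, 0.0, 1.0]
grip_width: 0.0872
grip_force: 0.0
shift cm [-14.06 -10.13  -0.02] turn about tool z -0.001 | world [ 0.5018 -0.2047  0.2919] yaw 0.889 q1,q6 [-0.59 -1.48] F [1. 0. 1.] w 0.0872Traceback (most recent call last):
  File "<stdin>", line 5, in <module>
  File "m.py", line 12, in jars
    P=w_of(np.argwhere(ax(m)),c,.045,.0005);c=(P.min(0)+P.max(0))/2
                       ~~^^^
  File "m.py", line 5, in ax
    m=m.astype(np.uint8);n,l,s,ce=cv2.connectedComponentsWithStats(m);k=1+np.argmax(s[1:,4]);return l==k
                                                                          ~~~~~~~~~^^^^^^^^^
    return _wrapfunc(a, 'argmax', axis=axis, out=out, **kwds)
    return bound(*args, **kwds)
ValueError: attempt to get argmax of an empty sequence
```

Run:
```python
from m import *
for f in("pics/side0.png","pics/s1.png"):
  im=cv2.imread(f)
  for g in [(.547,-.372),(.408,-.263)]:
    p=rect(im,.072,g,.045,.0005,"side");h=cv2.cvtColor(p,cv2.COLOR_BGR2HSV);m=(h[...,1]<50)&(h[...,2]>190)
    if m.any():P=w_of(np.argwhere(ax(m)),g,.045,.0005);print(f,"side",P.mean(0).round(4),(P.max(0)-P.min(0)).round(3))
```

```text
pics/side0.png side [ 0.5456 -0.3758] [0.043 0.045]
pics/side0.png side [ 0.4068 -0.2655] [0.043 0.043]
pics/s1.png side [ 0.5455 -0.3758] [0.046 0.047]
pics/s1.png side [ 0.3982 -0.2594] [0.033 0.036]
```

```bash
python3 -m crank '[[-3.55,-2.6,0,0,0,0,0],[-3.55,-2.6,0,0,0,0,0],[-3.55,-2.6,0,0,0,0,0],[-3.55,-2.6,0,0,0,0,0],[0,0,5,0,0,0,0]]' 30 >/dev/null; python3 -m crank '[[0,0,4.2,0,0,0,0],[0,0,4,0,0,0,0],[0,0,2,0,0,0,0],[0,0,2,0,0,0,0],[0,0,0,0,0,0,0]]'; python3 -m crank '[[0,0,0,0,0,0,0.9],[0,0,0,0,0,0,0.9],[0,0,0,0,0,0,0.9],[0,0,0,0,0,0,0.9],[0,0,0,0,0,0,0.9]]'
```

```text
time: 3.58
position: [0.5461, -0.3727, 0.1192]
tool_rot: [0.334, 0.942, 0.0, -0.001]
ft_force: [1.2, 0.5, -0.2]
grip_width: 0.0866
grip_force: 0.0
time: 4.2
position: [0.5464, -0.3733, 0.1204]
tool_rot: [0.334, 0.942, -0.0, 0.0]
ft_force: [-0.4, -1.2, 0.5]
grip_width: 0.045
grip_force: 0.8
```

```bash
python3 -m crank '[[0,0,0,0,0,0,1],[0,0,0,0,0,0,1],[0,0,-4,0,0,0,1],[0,0,-5,0,0,0,1],[0,0,-5,0,0,0,1]]'; python3 -m crank '[[0,0,-4,0,0,0,1],[0,0,0,0,0,0,1]]';python3 -c "
from h import *
go(.6415,-.0101,.305,.89)"
```

```text
time: 4.82
position: [0.546, -0.3728, 0.2606]
tool_rot: [0.334, 0.942, 0.001, -0.001]
ft_force: [-0.0, -0.3, -2.1]
grip_width: 0.0432
grip_force: 30.0
time: 5.08
position: [0.5477, -0.3743, 0.3039]
tool_rot: [0.334, 0.942, -0.002, 0.004]
ft_force: [0.1, -0.5, -2.0]
grip_width: 0.0434
grip_force: 30.0
shift cm [15.66 34.19 -0.25] turn about tool z -0.001 | world [ 0.5477 -0.3743  0.3039] yaw 0.889 q1,q6 [-0.77 -1.66] F [ 0.1 -0.5 -2. ] w 0.0434
```

```bash
python3 -m crank '[[2,4.3,0,0,0,0,1],[2,4.3,0,0,0,0,1],[2,4.3,0,0,0,0,1],[2,4.3,0,0,0,0,1],[2,4.3,0,0,0,0,1]]' >/dev/null; python3 -m crank '[[2,4.3,0,0,0,0,1],[2,4.3,0,0,0,0,1],[1.6,4,0,0,0,0,1],[0,0,0,0,0,0,1],[0,0,0,0,0,0,1]]';python3 - <<'E'
from h import *
go(.6415,-.0101,.305,.89)
s=cams.camera("side")[:,:,::-1];cv2.imwrite("pics/s2.png",cv2.resize(s[80:230,180:380],(800,600),interpolation=cv2.INTER_CUBIC))
E
```

```text
time: 6.32
position: [0.6392, -0.0101, 0.2981]
tool_rot: [0.334, 0.943, -0.001, -0.002]
ft_force: [-0.5, -0.8, -1.8]
grip_width: 0.0434
grip_force: 30.0
shift cm [-0.18  0.15 -0.69] turn about tool z -0.0 | world [ 0.6392 -0.0101  0.2981] yaw 0.89 q1,q6 [-0.19 -1.08] F [-0.5 -0.8 -1.8] w 0.0434
```

View pics/s2.png

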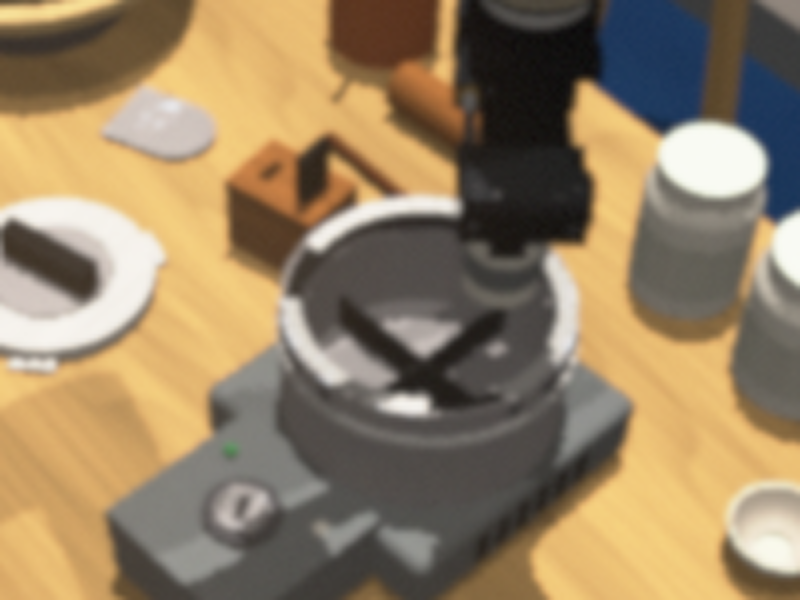

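The jar is held upright over the far-right pocket. Lowering it now.

```bash
python3 -m crank '[[-0.1,0,3,0,0,0,1],[0,0,3,0,0,0,1],[0,0,3,0,0,0,1],[0,0,1,0,0,0,1],[0,0,0.8,0,0,0,1]]'; python3 -m crank '[[0,0,0.4,0,0,0,1],[0,0,0,0,0,0,1]]'
```

```text
time: 7.0
position: [0.6411, -0.0118, 0.1921]
tool_rot: [0.335, 0.942, -0.0, 0.0]
ft_force: [-0.5, 0.4, -1.2]
grip_width: 0.0435
grip_force: 30.0
time: 7.25
position: [0.6412, -0.0109, 0.1888]
tool_rot: [0.334, 0.942, 0.0, 0.0]
ft_force: [-0.3, 0.2, -2.2]
grip_width: 0.0434
grip_force: 30.0
```

```bash
python3 -m crank '[[0,0,0.2,0,0,0,1],[0,0,0.1,0,0,0,1],[0,0,0,0,0,0,1]]'; python3 -m crank '[[0,0,0,0,0,0,0.35],[0,0,0,0,0,0,0.35],[0,0,0,0,0,0,0.35],[0,0,-3,0,0,0,0.35],[0,0,-4,0,0,0,0.35]]';  python3 -m crank '[[0,0,-5,0,0,0,0.35],[0,0,0,0,0,0,0.2]]';python3 - <<'E'
from h import *
go(.4075,-.264,.30,.89)
s=cams.camera("side")[:,:,::-1];cv2.imwrite("pics/s3.png",cv2.resize(s[80:230,180:380],(800,600),interpolation=cv2.INTER_CUBIC))
E
```

```text
time: 7.62
position: [0.6414, -0.0109, 0.1864]
tool_rot: [0.334, 0.942, 0.0, 0.001]
ft_force: [-1.5, -0.2, 3.6]
grip_width: 0.0434
grip_force: 30.1
time: 8.25
position: [0.6402, -0.0107, 0.2544]
tool_rot: [0.334, 0.942, -0.0, -0.002]
ft_force: [0.8, 0.5, 0.2]
grip_width: 0.0564
grip_force: 0.0
time: 8.5
position: [0.6433, -0.0111, 0.3101]
tool_rot: [0.334, 0.942, 0.001, 0.005]
ft_force: [0.1, 0.2, 0.3]
grip_width: 0.0611
grip_force: 0.0
shift cm [  2.39 -34.5    0.82] turn about tool z -0.001 | world [ 0.6433 -0.0111  0.3101] yaw 0.889 q1,q6 [-0.19 -1.08] F [0.1 0.2 0.3] w 0.0611
```

View pics/s3.png

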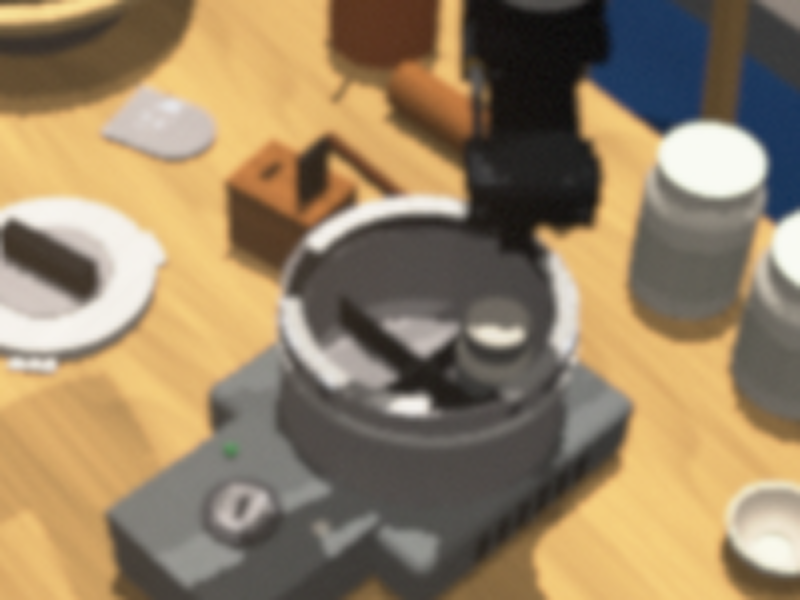

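The first jar stands upright in the right pocket. Checking jar B, then going to it.

```bash
python3 - <<'E'
from m import *
t=cams.camera("top")[:,:,::-1].copy();s=cams.camera("side")[:,:,::-1].copy();g=np.array([.4075,-.264])
print([x.round(4) for x in jars(t,g)])
p=rect(s,.072,g,.045,.0005,"side");h=cv2.cvtColor(p,cv2.COLOR_BGR2HSV);m=(h[...,1]<50)&(h[...,2]>190);P=w_of(np.argwhere(ax(m)),g,.045,.0005);print("side",P.mean(0).round(4),(P.max(0)-P.min(0)).round(3))
E
python3 -m crank '[[0.3,-4.3,0,0,0,0,0],[0.3,-4.3,0,0,0,0,0],[0.3,-4.3,0,0,0,0,0],[0.3,-4.3,0,0,0,0,0],[0.3,-4.3,0,0,0,0,0]]'>/dev/null;python3 -m crank '[[0.3,-4.3,0,0,0,0,0],[0.3,-4.3,0,0,0,0,0],[0.3,-4.3,0,0,0,0,0],[0,0,3,0,0,0,0],[0,0,0,0,0,0,0]]';python3 -c "
from h import *
go(.4075,-.264,.12,.89)"
```

```text
[array([ 0.409, -0.263]), array([ 0.4086, -0.2626]), array([0.0435, 0.043 ])]
side [ 0.4068 -0.2656] [0.044 0.044]
time: 9.9
position: [0.4036, -0.2616, 0.2723]
tool_rot: [0.335, 0.942, 0.002, -0.004]
ft_force: [-1.3, 0.4, -0.1]
grip_width: 0.0868
grip_force: 0.0
shift cm [-0.59  0.04 15.23] turn about tool z -0.003 | world [ 0.4036 -0.2616  0.2723] yaw 0.887 q1,q6 [-0.81 -1.7 ] F [-1.3  0.4 -0.1] w 0.0868
```

```bash
python3 -m crank '[[-0.4,0,5,0,0,0,0],[0,0,5,0,0,0,0],[0,0,3,0,0,0,0],[0,0,2.2,0,0,0,0],[0,0,0,0,0,0,0]]' 30; python3 -m crank '[[0,0,0,0,0,0,0.9],[0,0,0,0,0,0,0.9],[0,0,0,0,0,0,1],[0,0,0,0,0,0,1],[0,0,0,0,0,0,1]]';python3 -m crank '[[0,0,0,0,0,0,1],[0,0,0,0,0,0,1],[0,0,0,0,0,0,1],[0,0,0,0,0,0,1]]'
```

```text
time: 10.52
position: [0.4083, -0.2642, 0.1219]
tool_rot: [0.334, 0.943, 0.001, -0.002]
ft_force: [-0.2, 1.1, -0.4]
grip_width: 0.0874
grip_force: 0.0
time: 11.15
position: [0.4087, -0.2654, 0.1235]
tool_rot: [0.334, 0.942, -0.0, 0.0]
ft_force: [-0.2, 0.3, 1.4]
grip_width: 0.0452
grip_force: 0.0
time: 11.65
position: [0.4087, -0.2653, 0.1234]
tool_rot: [0.334, 0.942, -0.0, 0.0]
ft_force: [1.2, 1.5, 4.3]
grip_width: 0.0431
grip_force: 30.0
```

```bash
python3 -m crank '[[0,0,-3,0,0,0,1],[0,0,-5,0,0,0,1],[0,0,-5,0,0,0,1],[0,0,-5,0,0,0,1],[0,0,0,0,0,0,1]]'; python3 -c "
from h import *
go(.5669,.0505,.305,.89)"
```

```text
time: 12.28
position: [0.4099, -0.2667, 0.3065]
tool_rot: [0.334, 0.942, -0.002, 0.004]
ft_force: [0.4, -1.5, -1.6]
grip_width: 0.0432
grip_force: 30.0
shift cm [ 7.79 34.53  0.04] turn about tool z -0.001 | world [ 0.4099 -0.2667  0.3065] yaw 0.889 q1,q6 [-0.81 -1.69] F [ 0.4 -1.5 -1.6] w 0.0432
```

```bash
python3 -m crank '[[1,4.3,0,0,0,0,1],[1,4.3,0,0,0,0,1],[1,4.3,0,0,0,0,1],[1,4.3,0,0,0,0,1],[1,4.3,0,0,0,0,1]]'>/dev/null;python3 -m crank '[[1,4.3,0,0,0,0,1],[1,4.3,0,0,0,0,1],[0.8,4.4,0,0,0,0,1],[0,0,0,0,0,0,1],[0,0,0,0,0,0,1]]' ; python3 -c "
from h import *
go(.5669,.0505,.1894,.89)"
```

```text
time: 13.52
position: [0.5642, 0.0516, 0.3013]
tool_rot: [0.334, 0.943, -0.001, -0.002]
ft_force: [-0.3, -0.9, -1.9]
grip_width: 0.043
grip_force: 30.0
shift cm [-0.31  0.12 11.19] turn about tool z -0.0 | world [0.5642 0.0516 0.3013] yaw 0.89 q1,q6 [-0.11 -1.  ] F [-0.3 -0.9 -1.9] w 0.043
```

```bash
python3 -m crank '[[-0.2,0,4,0,0,0,1],[0,0,4,0,0,0,1],[0,0,2,0,0,0,1],[0,0,0.8,0,0,0,1],[0,0,0,0,0,0,1]]'; python3 -m crank '[[0,0,0.3,0,0,0,1],[0,0,0,0,0,0,1]]';python3 -m crank '[[0,0,0.2,0,0,0,1],[0,0,0,0,0,0,1]]'
```

```text
time: 14.15
position: [0.5667, 0.0496, 0.1949]
tool_rot: [0.335, 0.942, -0.0, -0.001]
ft_force: [-0.5, -0.3, -2.1]
grip_width: 0.0431
grip_force: 30.0
time: 14.4
position: [0.5673, 0.0503, 0.193]
tool_rot: [0.334, 0.942, 0.0, 0.001]
ft_force: [-0.1, -0.2, -1.3]
grip_width: 0.0435
grip_force: 30.0
time: 14.65
position: [0.567, 0.0505, 0.1904]
tool_rot: [0.334, 0.942, -0.0, 0.0]
ft_force: [-0.6, 0.2, -1.4]
grip_width: 0.0432
grip_force: 30.0
```

```bash
python3 -m crank '[[0,0,0.2,0,0,0,1],[0,0,0.1,0,0,0,1],[0,0,0,0,0,0,1]]'; python3 -m crank '[[0,0,0,0,0,0,0.35],[0,0,0,0,0,0,0.35],[0,0,0,0,0,0,0.35],[0,0,-3,0,0,0,0.35],[0,0,-4,0,0,0,0.35]]';  python3 -m crank '[[0,0,-5,0,0,0,0.35],[0,0,0,0,0,0,0.2]]';python3 - <<'E'
from m import *
t=cams.camera("top")[:,:,::-1].copy();s=cams.camera("side")[:,:,::-1].copy()
cv2.imwrite("pics/t4.png",t);cv2.imwrite("pics/s4.png",s)
print([np.round(x,4) for x in cover(t,(.476,.318))])
# handle top face, both cams: project nominal pose overlay
c=np.array([.4757,.3185]);a=np.radians(107);R=np.array([[np.cos(a),-np.sin(a)],[np.sin(a),np.cos(a)]])
out=[]
for n,im in(("top",t),("side",s)):
    p=rect(im,.046,c,.1,.0005,n);k=400
    q=np.array([[45,11],[45,-11],[-45,-11],[-45,11]])*1e-3@R.T
    pts=np.c_[(.1-q[:,1])/.0005,(.1-q[:,0])/.0005].astype(np.int32)
    cv2.polylines(p,[pts],True,(0,0,255),1); out.append(p)
p=s[80:230,180:380];p=cv2.resize(p,(533,400),interpolation=cv2.INTER_CUBIC)
cv2.imwrite("pics/c1.png",np.hstack(out)) 
go(.4757,.3185,.25,np.radians(17))
E
```

```text
time: 15.02
position: [0.5674, 0.0506, 0.1894]
tool_rot: [0.334, 0.943, 0.0, 0.001]
ft_force: [-3.0, 1.6, 10.1]
grip_width: 0.0433
grip_force: 30.0
time: 15.65
position: [0.5663, 0.0504, 0.2566]
tool_rot: [0.334, 0.942, -0.0, -0.002]
ft_force: [0.4, 0.4, -0.1]
grip_width: 0.0565
grip_force: 0.0
time: 15.9
position: [0.5693, 0.0503, 0.3113]
tool_rot: [0.334, 0.942, 0.001, 0.005]
ft_force: [-0.3, -0.1, 0.2]
grip_width: 0.061
grip_force: 0.0
[array([0.4755, 0.318 ]), np.float64(0.0823), np.float64(108.1319), array([0.4735, 0.3139]), np.float64(107.3481), array([0.0888, 0.0234])]
shift cm [23.97 15.07  5.72] turn about tool z 0.592 | world [0.5668 0.0505 0.3072] yaw 0.889 q1,q6 [-0.11 -1.  ] F [ 0.3 -0.3 -0.4] w 0.0662
```

View pics/c1.png

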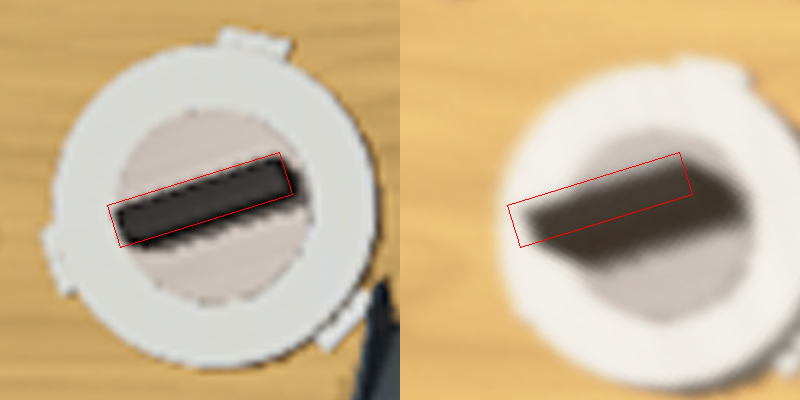

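```bash
python3 -m crank '[[0,0,0,0,0,0.148,0],[0,0,0,0,0,0.148,0],[0,0,0,0,0,0.148,0],[0,0,0,0,0,0.145,0],[0,0,0,0,0,0,0]]' >/dev/null; python3 -c "
from h import *
go(.474,.3155,.25,np.radians(17.4))"
```

```text
shift cm [28.03 -0.9   5.57] turn about tool z -0.002 | world [0.5661 0.0505 0.3052] yaw 0.302 q1,q6 [-0.11 -0.41] F [0.5 0.5 0.7] w 0.0866
```

```bash
python3 -m crank '[[4.7,-0.15,0.5,0,0,0,0],[4.7,-0.15,0.5,0,0,0,0],[4.7,-0.15,0.5,0,0,0,0],[4.7,-0.15,0.5,0,0,0,0],[4.7,-0.15,0.5,0,0,0,0]]'>/dev/null;python3 -m crank '[[4.5,-0.15,3,0,0,0,0],[0,0,0,0,0,0,0],[0,0,0,0,0,0,0]]' ; python3 -c "
from h import *
go(.474,.3155,.091,np.radians(17.4))"
```

```text
time: 17.62
position: [0.4756, 0.315, 0.2516]
tool_rot: [0.593, 0.805, -0.001, -0.0]
ft_force: [0.8, 0.5, -0.6]
grip_width: 0.0874
grip_force: 0.0
shift cm [ 0.11 -0.11 16.06] turn about tool z -0.002 | world [0.4756 0.315  0.2516] yaw 0.302 q1,q6 [0.39 0.09] F [ 0.8  0.5 -0.6] w 0.0874
```

```bash
python3 -m crank '[[0.1,-0.1,5,0,0,0,0],[0,0,5,0,0,0,0],[0,0,3,0,0,0,0],[0,0,2,0,0,0,0],[0,0,0.7,0,0,0,0]]' 60;python3 -m crank '[[0,0,0,0,0,0,0],[0,0,0,0,0,0,0.6],[0,0,0,0,0,0,1],[0,0,0,0,0,0,1],[0,0,0,0,0,0,1]]'; python3 -m crank '[[0,0,0,0,0,0,1],[0,0,0,0,0,0,1],[0,0,0,0,0,0,1],[0,0,0,0,0,0,1],[0,0,0,0,0,0,1]]'
```

```text
time: 18.25
position: [0.4752, 0.3146, 0.0945]
tool_rot: [0.594, 0.804, -0.001, -0.0]
ft_force: [0.3, 1.2, 0.9]
grip_width: 0.0873
grip_force: 0.0
time: 18.88
position: [0.4745, 0.3161, 0.0956]
tool_rot: [0.593, 0.805, 0.0, 0.0]
ft_force: [0.0, -0.0, 0.1]
grip_width: 0.0545
grip_force: 0.0
time: 19.5
position: [0.4749, 0.3161, 0.0953]
tool_rot: [0.594, 0.805, 0.0, 0.0]
ft_force: [1.3, 0.7, -1.6]
grip_width: 0.0215
grip_force: 59.9
```

```bash
python3 -m crank '[[0,0,-2,0,0,0,1],[0,0,-4,0,0,0,1],[0,0,-5,0,0,0,1],[0,0,-5,0,0,0,1],[0,0,-4.5,0,0,0,1]]';python3 -m crank '[[0,0,0,0,0,-0.11,1],[0,0,0,0,0,-0.11,1],[0,0,0,0,0,-0.11,1],[0,0,0,0,0,0,1]]'; python3 -c "
from h import *
go(.6042,.0202,.300,np.radians(36))"
```

```text
time: 20.12
position: [0.4733, 0.3155, 0.3011]
tool_rot: [0.593, 0.805, -0.001, -0.001]
ft_force: [0.6, -0.4, -3.6]
grip_width: 0.0216
grip_force: 59.9
time: 20.62
position: [0.4733, 0.3155, 0.2992]
tool_rot: [0.454, 0.891, -0.001, -0.001]
ft_force: [0.7, -0.0, -3.7]
grip_width: 0.0214
grip_force: 59.9
shift cm [-31.58  -6.78  -0.08] turn about tool z 0.0 | world [0.4733 0.3155 0.2992] yaw 0.629 q1,q6 [ 0.39 -0.24] F [ 0.7 -0.  -3.7] w 0.0214
```

```bash
python3 -m crank '[[-4.5,-1,0,0,0,0,1],[-4.5,-1,0,0,0,0,1],[-4.5,-1,0,0,0,0,1],[-4.5,-1,0,0,0,0,1],[-4.5,-1,0,0,0,0,1]]' >/dev/null;python3 -m crank '[[-4.5,-1,0,0,0,0,1],[-4.5,-0.8,0,0,0,0,1],[0,0,0,0,0,0,1],[0,0,0,0,0,0,1]]'
python3 - <<'E'
from m import *
go(.6042,.0202,.300,np.radians(36))
t=cams.camera("top")[:,:,::-1].copy();s=cams.camera("side")[:,:,::-1].copy()
cv2.imwrite("pics/t5.png",t);cv2.imwrite("pics/s5.png",s)
f=lambda q:cv2.resize(q,(400,400),interpolation=cv2.INTER_CUBIC)
cv2.imwrite("pics/c2.png",np.hstack([f(t[90:190,215:315]),f(s[90:220,220:350])]))
E
```

```text
time: 21.75
position: [0.6042, 0.0215, 0.2994]
tool_rot: [0.454, 0.891, -0.0, -0.002]
ft_force: [0.3, -0.1, -3.8]
grip_width: 0.0215
grip_force: 59.9
shift cm [-0.11 -0.07 -0.06] turn about tool z -0.0 | world [0.6042 0.0215 0.2994] yaw 0.628 q1,q6 [-0.15 -0.78] F [ 0.3 -0.1 -3.8] w 0.0215
```

View pics/c2.png

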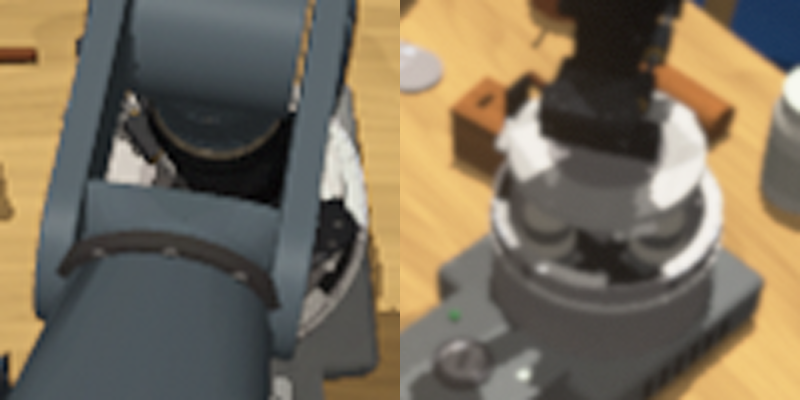

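```bash
cat > ov.py <<'E'
from m import *
import sys
def ov(s,name,cz,cyaw,cc,bc=(.6042,.0202),n="side",win=(85,225,215,355)):
    y0,y1,x0,x1=win;k=600/(y1-y0);im=cv2.resize(s[y0:y1,x0:x1],None,fx=k,fy=k,interpolation=cv2.INTER_CUBIC)
    th=np.radians(np.arange(0,361,3))
    def ring(c,r,z,col):
        p=(proj(n,np.c_[c[0]+r*np.cos(th),c[1]+r*np.sin(th),0*th+z])-[x0-.5,y0-.5])*k;cv2.polylines(im,[p.astype(np.int32)],True,col,1)
    ring(bc,.1,.157,(0,0,255));ring(bc,.086,.157,(0,0,255))
    if cz: ring(cc,.083,cz,(0,255,0));ring(cc,.083,cz+.016,(0,255,0))
    for a in np.radians(cyaw+np.array([0,120,240])):
        e,t=np.array([np.cos(a),np.sin(a)]),np.array([-np.sin(a),np.cos(a)])
        q=np.array([cc+e*.083+t*.018,cc+e*.091+t*.018,cc+e*.091-t*.018,cc+e*.083-t*.018])
        p=(proj(n,np.c_[q,[cz+.005]*4])-[x0-.5,y0-.5])*k;cv2.polylines(im,[p.astype(np.int32)],False,(255,0,0),1)
    cv2.imwrite(name,im)
E
python3 - <<'E'
from ov import *
ov(cv2.imread("pics/s5.png"),"pics/o1.png",.2994-.0953,126,np.array([.6042,.0215]))
E
```

```text
(no output)
```

View pics/o1.png

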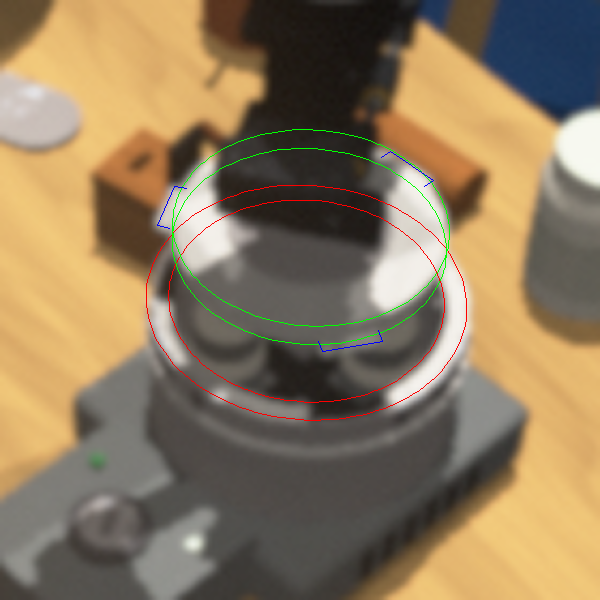

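The rim and plate overlays agree to about 1–2 mm, so the cover is centred and its lugs line up. Lowering with the force watched.

```bash
python3 -m crank '[[-0.1,-0.1,2,0,0,0,1],[0,0,1.5,0,0,0,1],[0,0,0.8,0,0,0,1],[0,0,0,0,0,0,1],[0,0,0,0,0,0,1]]'; for i in 1; do python3 -m crank '[[0,0,0.2,0,0,0,1],[0,0,0,0,0,0,1]]'; python3 -m crank '[[0,0,0.2,0,0,0,1],[0,0,0,0,0,0,1]]'; done
```

```text
time: 22.48
position: [0.6053, 0.0201, 0.2578]
tool_rot: [0.453, 0.891, 0.0, 0.001]
ft_force: [0.5, 1.0, -4.6]
grip_width: 0.0216
grip_force: 59.9
time: 22.72
position: [0.6049, 0.0199, 0.2555]
tool_rot: [0.453, 0.891, 0.0, 0.0]
ft_force: [0.5, -0.1, -3.4]
grip_width: 0.0215
grip_force: 59.9
time: 22.98
position: [0.6047, 0.0199, 0.2531]
tool_rot: [0.453, 0.891, -0.0, -0.0]
ft_force: [0.2, 0.2, -3.9]
grip_width: 0.0215
grip_force: 59.9
```

```bash
for i in 1; do python3 -m crank '[[0,0,0.2,0,0,0,1],[0,0,0,0,0,0,1]]'; python3 -m crank '[[0,0,0.2,0,0,0,1],[0,0,0,0,0,0,1]]';  python3 -m crank '[[0,0,0.2,0,0,0,1],[0,0,0,0,0,0,1]]'; done | grep -E 'pos|ft_f'
```

```text
position: [0.6047, 0.02, 0.251]
ft_force: [-1.4, -0.8, -2.5]
position: [0.6047, 0.0199, 0.249]
ft_force: [0.0, 0.8, -4.0]
position: [0.6047, 0.02, 0.247]
ft_force: [-0.1, -0.8, -3.0]
```

```bash
for i in 1; do python3 -m crank '[[0,0,0.3,0,0,0,1],[0,0,0,0,0,0,1]]'; python3 -m crank '[[0,0,0.3,0,0,0,1],[0,0,0,0,0,0,1]]';  python3 -m crank '[[0,0,0.1,0,0,0,1],[0,0,0,0,0,0,1]]'; done | grep -E 'pos|ft_f|width'
```

```text
position: [0.605, 0.0199, 0.2449]
ft_force: [-0.5, -0.0, 1.5]
grip_width: 0.0219
position: [0.6051, 0.0199, 0.2419]
ft_force: [-2.5, -0.9, 5.9]
grip_width: 0.0215
position: [0.605, 0.0199, 0.2412]
ft_force: [-1.5, -0.3, 7.1]
grip_width: 0.0214
```

```bash
(python3 -m crank '[[0,0,0.15,0,0,0,1],[0,0,0,0,0,0,1]]'; python3 -m crank '[[0,0,0,0,0,0.1,1],[0,0,0,0,0,0.1,1],[0,0,0,0,0,0,1]]') | grep -E 'pos|ft_f|width|rot'; python3 -c "
from h import *
go(.6042,.0202,.24,0);print(robot.get_obs()['moment'])"
```

```text
position: [0.6051, 0.0199, 0.2399]
tool_rot: [0.453, 0.891, 0.0, 0.001]
ft_force: [-1.9, 0.9, 7.9]
grip_width: 0.0217
position: [0.6061, 0.0198, 0.2403]
tool_rot: [0.54, 0.842, 0.001, 0.002]
ft_force: [-0.3, -0.3, 7.7]
grip_width: 0.0218
shift cm [ 0.12 -0.15  0.03] turn about tool z 0.431 | world [0.6061 0.0198 0.2403] yaw 0.431 q1,q6 [-0.15 -0.58] F [-0.3 -0.3  7.7] w 0.0218
[-0.10620627  0.3941656   0.15467533]
```

```bash
(python3 -m crank '[[0,0,0,0,0,0.12,1],[0,0,0,0,0,0.12,1],[0,0,0,0,0,0.12,1],[0,0,0,0,0,0.1,1],[0,0,0,0,0,0,1]]') | grep -E 'pos|ft_f|width'; python3 -c "
from h import *
go(.6042,.0202,.24,np.radians(-6));print(robot.get_obs()['moment'])"; (python3 -m crank '[[0,0,0,0,0,0.04,1],[0,0,0,0,0,0.04,1],[0,0,0,0,0,0,1]]') | grep -E 'pos|ft_f|width'; python3 -c "
from h import *
go(.6042,.0202,.24,np.radians(-6));print(robot.get_obs()['moment'])"
```

```text
position: [0.606, 0.0197, 0.2403]
ft_force: [-0.3, -0.8, 8.1]
grip_width: 0.0216
shift cm [ 0.04 -0.18  0.03] turn about tool z 0.075 | world [0.606  0.0197 0.2403] yaw -0.029 q1,q6 [-0.15 -0.12] F [-0.3 -0.8  8.1] w 0.0216
[-0.02506856  0.39406936  0.14824966]
position: [0.606, 0.0198, 0.2403]
ft_force: [0.0, -0.0, 7.8]
grip_width: 0.0216
shift cm [ 0.02 -0.19  0.03] turn about tool z -0.003 | world [0.606  0.0198 0.2403] yaw -0.108 q1,q6 [-0.15 -0.04] F [ 0.  -0.   7.8] w 0.0216
[-0.06010505  0.4428996   0.39647283]
```

```bash
(python3 -m crank '[[0,0,0,0,0,0.03,1],[0,0,0,0,0,0,1]]') | grep -E 'pos|ft_f|width'; python3 -c "
from h import *
go(.6042,.0202,.24,np.radians(-6));print(robot.get_obs()['moment'])"; python3 -m crank '[[0,0,-0.3,0,0,0,1],[0,0,-0.3,0,0,0,1],[0,0,0,0,0,0,1]]'| grep -E 'pos|ft_f|width'
```

```text
position: [0.6059, 0.0198, 0.2403]
ft_force: [-0.7, 0.2, 7.9]
grip_width: 0.0216
shift cm [ 0.02 -0.18  0.03] turn about tool z -0.03 | world [0.6059 0.0198 0.2403] yaw -0.135 q1,q6 [-0.15 -0.02] F [-0.7  0.2  7.9] w 0.0216
[0.01951779 0.4071189  1.14095784]
position: [0.6058, 0.0194, 0.2424]
ft_force: [5.3, -2.0, -11.1]
grip_width: 0.0216
```

The 1.1 N m moment shows it is against the stop, and the flange holds it against an upward pull at exactly 147 mm, so it is locked. Releasing and looking.

```bash
(python3 -m crank '[[0,0,0.35,0,0,-0.02,1],[0,0,0,0,0,0,1]]';python3 -m crank '[[0,0,0,0,0,0,0.4],[0,0,0,0,0,0,0.4],[0,0,0,0,0,0,0.4],[0,0,0,0,0,0,0.4],[0,0,-3,0,0,0,0.4]]';python3 -m crank '[[0,0,-3,0,0,0,0.4],[0,0,-3,0,0,0,0.4],[5,0,-2,0,0,0,0.4],[6,0,0,0,0,0,0.4],[6,0,0,0,0,0,0.4]]')| grep -E 'pos|ft_f|width'
python3 - <<'E'
from ov import *
go(.654,.213,.28,0)
s=cams.camera("side")[:,:,::-1].copy();t=cams.camera("top")[:,:,::-1].copy();cv2.imwrite("pics/t6.png",t);cv2.imwrite("pics/s6.png",s)
ov(s,"pics/o2.png",.147,126-42,np.array([.6042,.0202]))
E
```

```text
position: [0.6057, 0.0194, 0.2419]
ft_force: [2.2, -2.4, 2.4]
grip_width: 0.0218
position: [0.6032, 0.0202, 0.269]
ft_force: [0.0, -0.5, -0.0]
grip_width: 0.0516
position: [0.6254, 0.1901, 0.3518]
ft_force: [0.8, 0.3, -0.3]
grip_width: 0.0521
shift cm [2.61 2.56 7.18] turn about tool z -0.121 | world [0.6254 0.1901 0.3518] yaw -0.121 q1,q6 [0.12 0.25] F [ 0.8  0.3 -0.3] w 0.0521
```

View pics/o2.png

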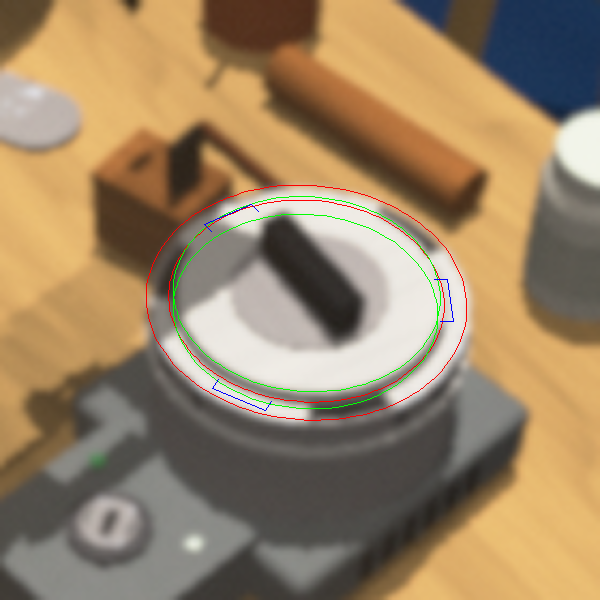

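The cover sits flush, its slots empty and its lugs under the flange. Now the key: locate the block top and the bow.

Run:
```python
from m import *
im=cv2.imread("pics/top0.png");s=cv2.imread("pics/s6.png")
# block top: bright orange-brown, from rectified patch at z=.07
c=np.array([.645,.233])
for n,I in(("top",im),("side",s)):
    p=rect(I,.07,c,.07,.0005,n);h=cv2.cvtColor(p,cv2.COLOR_BGR2HSV)
    print(n,"hsv block",h[140,110],h[150,100],"wood",h[20,20])
    m=ax((h[...,1]>150)&(h[...,2]>130)&(h[...,0]<14));m=cv2.morphologyEx(m.astype(np.uint8),cv2.MORPH_CLOSE,np.ones((25,25)))
    P=np.argwhere(m);r=cv2.minAreaRect(P.astype(np.float32));b=w_of(cv2.boxPoints(r),c,.07,.0005);print(n,"rect",b.mean(0).round(4),(np.array(r[1])*.5).round(1),"edge",deg(np.arctan2(*(b[1]-b[0])[::-1])).round(1))
    # empty slot: dark inside left half
    p=rect(I,.116,c,.07,.0005,n);g=cv2.cvtColor(p,cv2.COLOR_BGR2GRAY)
A=np.array([[42,155],[260,100],[305,258],[80,305]])/8+np.array([174.5,104.5])
W=cast("top",A,.07)[:,:2];print("hand corners",W.round(4).tolist(),"centre",W.mean(0).round(4),"sides",[np.hypot(*(W[i]-W[i-1])).round(3) for i in range(4)])
y=(W[0]-W[1]+W[3]-W[2]);print("block y dir",deg(np.arctan2(y[1],y[0])).round(1)); x=(W[1]-W[2]+W[0]-W[3]);print("x dir",deg(np.arctan2(x[1],x[0])).round(1))
yu=y/np.hypot(*y);k=W.mean(0)-.02*yu;print("key xy",k.round(4),"side uv of bow top/mid/bottom",proj("side",[[*k,.116],[*k,.096],[*k,.076]]).round(1),"top uv",proj("top",[[*k,.116],[*k,.076]]).round(1))
e=W.mean(0)+.02*yu;print("empty slot",e.round(4),"in crop",((proj("top",[[*e,.07]])-[174.5,104.5])*8).round(0), "key crop",((proj("top",[[*k,.116]])-[174.5,104.5])*8).round(0))
# side dark bow
g=cv2.cvtColor(s,cv2.COLOR_BGR2GRAY);uv=proj("side",[[*k,.1]])[0].astype(int);q=g[uv[1]-14:uv[1]+14,uv[0]-10:uv[0]+10];m=q<50;P=np.argwhere(m);print("side dark cen",(P.mean(0)[::-1]+[uv[0]-10,uv[1]-14]).round(1),P.min(0)+[uv[1]-14,uv[0]-10],P.max(0)+[uv[1]-14,uv[0]-10])
```

```text
top hsv block [ 15 179 155] [ 14 181 128] wood [ 18 135 181]
top rect [0.6477 0.2785] [0.4 1.1] edge 135.0
side hsv block [ 14 162 129] [ 13 158 116] wood [ 18 132 226]
side rect [0.6496 0.2443] [53.  56.2] edge 107.0
hand corners [[0.6724, 0.2873], [0.6943, 0.2066], [0.6345, 0.188], [0.6158, 0.271]] centre [0.6543 0.2382] sides [np.float64(0.059), np.float64(0.084), np.float64(0.063), np.float64(0.085)]
block y dir 104.0
x dir 16.6
key xy [0.6591 0.2188] side uv of bow top/mid/bottom [[257.1 116.4]
 [257.1 121.3]
 [257.  126.1]] top uv [[200.2 124.5]
 [202.2 128. ]]
empty slot [0.6494 0.2576] in crop [[119. 216.]] key crop [[205. 160.]]
side dark cen [257.7 122.9] [116 255] [129 261]
```

```bash
python3 -m crank '[[0,0,0,0,0,0.17,0],[0,0,0,0,0,0.17,0],[0,0,0,0,0,0.17,0],[0,0,0,0,0,0.17,0],[0,0,0,0,0,0.17,0]]' 40 >/dev/null; python3 -m crank '[[0,0,0,0,0,0.17,0],[0,0,0,0,0,0.168,0],[0,0,0,0,0,0,0]]' >/dev/null; python3 -c "
from h import *
go(.659,.2188,.23,np.radians(-75))"
```

```text
shift cm [ 4.09 -2.09 12.1 ] turn about tool z 0.002 | world [0.6251 0.188  0.351 ] yaw -1.307 q1,q6 [0.12 1.43] F [-0.9  0.4 -0.5] w 0.0871
```

```bash
python3 -m crank '[[4,-2.1,1,0,0,0,0],[0,0,5,0,0,0,0],[0,0,5,0,0,0,0],[0,0,0.5,0,0,0,0],[0,0,0,0,0,0,0]]' >/dev/null
python3 - <<'E'
from h import *
go(.659,.2188,.161,np.radians(-75))
s=cams.camera("side")[:,:,::-1].copy();cv2.imwrite("pics/k1.png",cv2.resize(s[85:150,220:300],(738,600),interpolation=cv2.INTER_CUBIC))
E
```

```text
shift cm [-0.03  0.04  7.62] turn about tool z 0.002 | world [0.6591 0.2193 0.2372] yaw -1.307 q1,q6 [0.16 1.47] F [ 0.1 -0.5  0.5] w 0.087
```

View pics/k1.png

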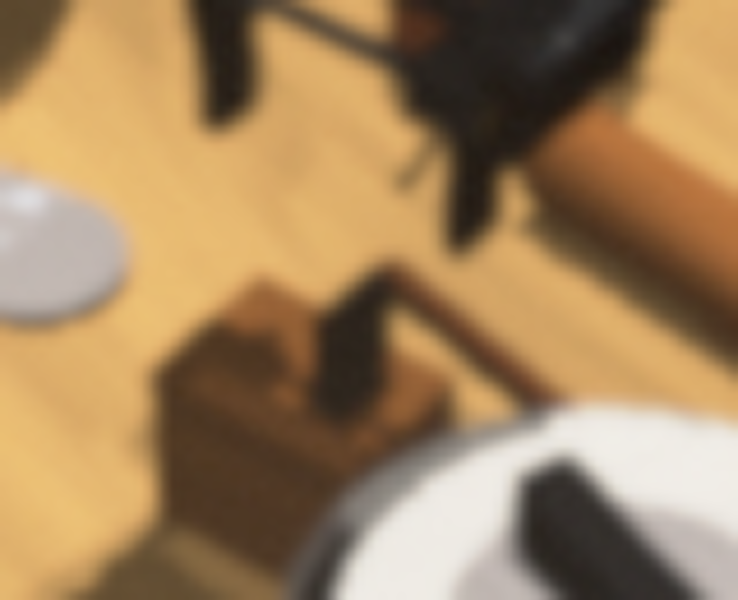

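The fingers straddle the bow evenly, with tips at (220,125) and (465,245). The bow centre is about (353,340), roughly 1–2 mm to the right. I'll nudge and descend.

```bash
python3 -m crank '[[0.1,0.15,3,0,0,0,0],[0,0,3,0,0,0,0],[0,0,1.6,0,0,0,0],[0,0,0,0,0,0,0.5],[0,0,0,0,0,0,0.7]]' 40 |grep -E 'pos|ft|wid'; python3 -m crank '[[0,0,0,0,0,0,0.78],[0,0,0,0,0,0,0.84],[0,0,0,0,0,0,0.9],[0,0,0,0,0,0,1],[0,0,0,0,0,0,1]]'|grep -E 'pos|ft|wid|grip'; python3 -m crank '[[0,0,0,0,0,0,1],[0,0,0,0,0,0,1],[0,0,0,0,0,0,1]]'|grep -E 'pos|ft|wid|grip'
```

```text
position: [0.6609, 0.2184, 0.1622]
ft_force: [0.0, -1.1, 0.2]
grip_width: 0.074
position: [0.6597, 0.2182, 0.1602]
ft_force: [-0.1, 0.2, -0.4]
grip_width: 0.0252
grip_force: 0.0
position: [0.6597, 0.2182, 0.1602]
ft_force: [-0.2, 0.1, 0.2]
grip_width: 0.0101
grip_force: 40.0
```

```bash
python3 -m crank '[[0,0,-2,0,0,0,1],[0,0,-4,0,0,0,1],[0,0,-4,0,0,0,1],[0,0,-4,0,0,0,1],[0,0,0,0,0,0,1]]'|grep -E 'pos|ft|wid|grip'
python3 - <<'E'
from m import *
c1=np.array([.4353,.0022])
def meas(n,I):
    p=rect(I,.08,c1,.03,.00025,n);g=cv2.cvtColor(p,cv2.COLOR_BGR2GRAY).astype(float)
    m=ax(g>140);ct=w_of(max(cv2.findContours(m.astype(np.uint8),0,1)[0],key=len)[:,0,::-1],c1,.03,.00025);rc,r=fitc(ct)
    yy,xx=np.mgrid[:240,:240];W=w_of(np.c_[yy.ravel(),xx.ravel()],c1,.03,.00025);ins=np.hypot(*(W-rc).T)<.012
    w=np.clip(np.median(g.ravel()[ins&(g.ravel()>np.median(g.ravel()[ins]))])-40-g.ravel(),0,None)*ins
    cen=(W*w[:,None]).sum(0)/w.sum();C=((W-cen)*w[:,None]).T@(W-cen)/w.sum();ev,V=np.linalg.eigh(C)
    return rc.round(4),r.round(4),cen.round(4),(deg(np.arctan2(V[1,1],V[0,1]))%180).round(1),np.sqrt(12*ev).round(4)
for f in ("side0","s4","s6"): print(f,meas("side",cv2.imread(f"pics/{f}.png")))
for f in ("top0","t1","t4","t6"): print(f,meas("top",cv2.imread(f"pics/{f}.png")))
t=cams.camera("top")[:,:,::-1].copy();s=cams.camera("side")[:,:,::-1].copy();cv2.imwrite("pics/s7.png",s)
print("now",meas("side",s),meas("top",t));go(.4353,.0022,.3,np.radians(-53))
f=lambda I,n,c:cv2.resize(rect(I,.08,c1,.03,.00025,n),(400,400))
cv2.imwrite("pics/kh.png",np.hstack([f(t,"top",c1),f(s,"side",c1)]))
E
```

```text
position: [0.6618, 0.2187, 0.3066]
ft_force: [0.1, -0.5, -0.8]
grip_width: 0.0097
grip_force: 40.0
side0 (array([ 4.349e-01, -4.000e-04]), np.float64(0.0188), array([ 0.4349, -0.0006]), np.float64(36.4), array([0.0053, 0.0135]))
s4 (array([ 0.4348, -0.0049]), np.float64(0.0151), array([0.4352, 0.0015]), np.float64(40.4), array([0.0089, 0.0137]))
s6 (array([ 0.4349, -0.0007]), np.float64(0.0187), array([ 0.4349, -0.0006]), np.float64(35.7), array([0.0054, 0.0138]))
top0 (array([0.4355, 0.002 ]), np.float64(0.0173), array([0.4376, 0.0035]), np.float64(41.7), array([0.0059, 0.0168]))
t1 (array([0.4355, 0.0022]), np.float64(0.0197), array([0.4375, 0.0035]), np.float64(41.6), array([0.006, 0.017]))
t4 (array([ 0.4348, -0.0028]), np.float64(0.0148), array([0.4362, 0.0033]), np.float64(45.5), array([0.0095, 0.0145]))
t6 (array([0.4358, 0.0019]), np.float64(0.0192), array([0.4375, 0.0035]), np.float64(41.6), array([0.006, 0.017]))
now (array([ 4.349e-01, -4.000e-04]), np.float64(0.0188), array([ 0.4349, -0.0006]), np.float64(35.8), array([0.0054, 0.0138])) (array([0.4355, 0.0021]), np.float64(0.0196), array([0.4376, 0.0035]), np.float64(41.7), array([0.006, 0.017]))
shift cm [-27.26  15.03   0.11] turn about tool z -0.383 | world [0.6595 0.2182 0.3014] yaw -1.308 q1,q6 [0.16 1.47] F [-0.7  0.2 -0.2] w 0.0097
```

View pics/kh.png

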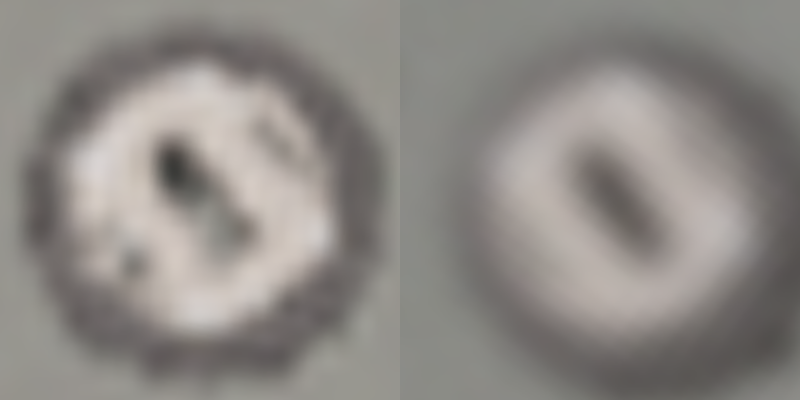

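The slot's axis is about 39° from world x. Cameras put its centre between (0.4355, 0.002) and (0.435, -0.0006). Carrying the key there.

```bash
python3 -m crank '[[0,0,0,0,0,-0.14,1],[0,0,0,0,0,-0.14,1],[0,0,0,0,0,-0.14,1],[0,0,0,0,0,0,1]]'|grep -E 'pos|ft|wid|grip';python3 -c "
from h import *
go(.436,.001,.3,np.radians(-51))"
```

```text
position: [0.6589, 0.218, 0.2984]
ft_force: [-0.8, -0.6, 0.1]
grip_width: 0.0097
grip_force: 40.0
shift cm [-30.98   2.83  -0.06] turn about tool z 0.0 | world [0.6589 0.218  0.2984] yaw -0.89 q1,q6 [0.16 1.05] F [-0.8 -0.6  0.1] w 0.0097
```

```bash
python3 -m crank '[[-4.4,0.4,0,0,0,0,1],[-4.4,0.4,0,0,0,0,1],[-4.4,0.4,0,0,0,0,1],[-4.4,0.4,0,0,0,0,1],[-4.4,0.4,0,0,0,0,1]]'>/dev/null;python3 -m crank '[[-4.5,0.4,0,0,0,0,1],[-4.5,0.4,0,0,0,0,1],[0,0,4,0,0,0,1],[0,0,3,0,0,0,1],[0,0,0,0,0,0,1]]'|grep -E 'pos|ft|wid|grip';python3 -c "
from h import *
go(.436,.001,.214,np.radians(-51))"
```

```text
position: [0.4352, 0.0011, 0.2285]
ft_force: [-0.6, -1.0, -0.5]
grip_width: 0.0096
grip_force: 40.0
shift cm [0.06 0.07 1.45] turn about tool z -0.0 | world [0.4352 0.0011 0.2285] yaw -0.89 q1,q6 [-0.26  0.64] F [-0.6 -1.  -0.5] w 0.0096
```

```bash
python3 -m crank '[[0,0,1,0,0,0,1],[0,0,0,0,0,0,1],[0,0,0,0,0,0,1]]'|grep -E 'pos|ft';python3 - <<'E'
from h import *
p,ph,o=tool();print(p,ph)
s=np.mean([cams.camera("side").astype(float) for _ in range(4)],0)[:,:,::-1].astype(np.uint8).copy();cv2.imwrite("pics/s8.png",s)
x0,y0,k=220,150,10
im=cv2.resize(s[y0:y0+60,x0:x0+80],None,fx=k,fy=k,interpolation=cv2.INTER_CUBIC)
P=lambda q:tuple(((proj("side",[q])[0]-[x0-.5,y0-.5])*k).astype(int))
for z in(.218,.157,.10-.01,): pass
b=np.array([-np.sin(ph),np.cos(ph)])  # tool x dir
tip=p[2]-.1242
for z,h in((tip,.0065),(tip+.034,.009),(tip+.04,.018),(tip+.08,.018)):
    cv2.line(im,P([*(p[:2]-b*h),z]),P([*(p[:2]+b*h),z]),(0,255,0),1)
cv2.line(im,P([*p[:2],tip]),P([*p[:2],p[2]]),(0,255,0),1)
for c,col in(((.4349,-.0006),(0,0,255)),):
    a=np.radians(39);e=np.array([np.cos(a),np.sin(a)])*.0105;cv2.line(im,P([*(c-e),.08]),P([*(c+e),.08]),col,1)
cv2.imwrite("pics/k2.png",im)
E
```

```text
position: [0.4373, 0.0009, 0.2208]
ft_force: [0.1, -0.2, -0.4]
[0.43733521 0.0009201  0.22079499] -0.8879201696671856
```

View pics/k2.png

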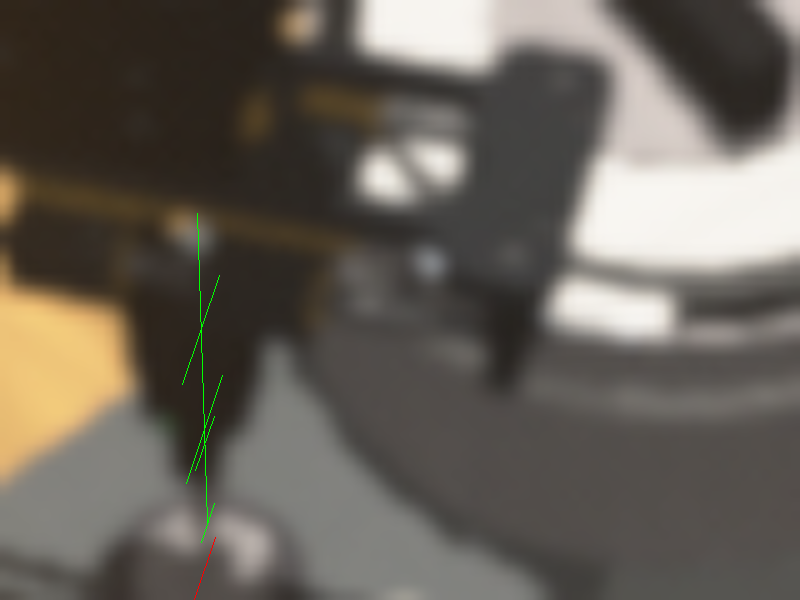

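Side view: the blade column (x≈207) lines up with the slot (x≈205) across the narrow direction. Taking a steady reading, then easing down.

```bash
python3 -m crank '[[0,0,0,0,0,0,1],[0,0,0,0,0,0,1]]'|grep -E 'pos|ft';python3 -m crank '[[0,0,0.5,0,0,0,1],[0,0,0,0,0,0,1],[0,0,0,0,0,0,1]]'|grep -E 'pos|ft';python3 -c "
from h import *
go(.4353,.0008,.204,np.radians(-51))"
```

```text
position: [0.4369, 0.0009, 0.2203]
ft_force: [0.1, -0.5, -0.6]
position: [0.4369, 0.0009, 0.2151]
ft_force: [0.4, 0.4, -0.1]
shift cm [-0.13 -0.09  1.11] turn about tool z 0.002 | world [0.4369 0.0009 0.2151] yaw -0.888 q1,q6 [-0.25  0.63] F [ 0.4  0.4 -0.1] w 0.0097
```

```bash
(python3 -m crank '[[-0.1,-0.08,0.6,0,0,0,1],[0,0,0,0,0,0,1],[0,0,0,0,0,0,1]]';python3 -m crank '[[0,0,0.3,0,0,0,1],[0,0,0,0,0,0,1]]';python3 -m crank '[[0,0,0.3,0,0,0,1],[0,0,0,0,0,0,1]]';python3 -m crank '[[0,0,0.3,0,0,0,1],[0,0,0,0,0,0,1]]')|grep -E 'pos|ft'
```

```text
position: [0.4356, 0.0009, 0.2091]
ft_force: [-0.4, 0.8, 0.3]
position: [0.4355, 0.0009, 0.2061]
ft_force: [-0.2, -0.2, -0.2]
position: [0.4355, 0.0009, 0.203]
ft_force: [-0.4, -0.3, -0.0]
position: [0.4355, 0.0009, 0.2]
ft_force: [0.5, -0.4, -1.0]
```

It's entering freely. Continuing down.

```bash
(python3 -m crank '[[0,0,0.4,0,0,0,1],[0,0,0,0,0,0,1]]';python3 -m crank '[[0,0,0.4,0,0,0,1],[0,0,0,0,0,0,1]]';python3 -m crank '[[0,0,0.4,0,0,0,1],[0,0,0,0,0,0,1]]')|grep -E 'pos|ft'
```

```text
position: [0.4354, 0.0009, 0.196]
ft_force: [-0.5, 0.4, -0.5]
position: [0.4354, 0.0009, 0.1919]
ft_force: [-1.0, -0.3, -1.5]
position: [0.4354, 0.0009, 0.1879]
ft_force: [-0.9, -0.4, -0.4]
```

```bash
python3 -c "
from h import *
print(robot.get_obs()['moment'])"; (python3 -m crank '[[0,0,0.3,0,0,0,1],[0,0,0,0,0,0,1]]')|grep -E 'pos|ft|wid'
```

```text
[-0.2005413   0.26771695 -0.00566282]
position: [0.4355, 0.0009, 0.185]
ft_force: [-0.8, -1.2, -2.2]
grip_width: 0.0096
```

```bash
(python3 -m crank '[[0,0,0.5,0,0,0,1],[0,0,0,0,0,0,1]]';python3 -m crank '[[0,0,0.5,0,0,0,1],[0,0,0,0,0,0,1]]';python3 -m crank '[[0,0,0.3,0,0,0,1],[0,0,0,0,0,0,1]]';python3 -m crank '[[0,0,0.2,0,0,0,1],[0,0,0,0,0,0,1]]')|grep -E 'pos|ft'
```

```text
position: [0.4355, 0.0009, 0.1799]
ft_force: [-0.9, -0.5, -0.4]
position: [0.4355, 0.0009, 0.1749]
ft_force: [-0.5, -0.5, -0.9]
position: [0.4355, 0.0009, 0.172]
ft_force: [-1.4, -1.3, -2.0]
position: [0.4355, 0.0009, 0.1701]
ft_force: [-1.8, -1.0, -1.7]
```

```bash
(python3 -m crank '[[0,0,0.1,0,0,0,1],[0,0,0,0,0,0,1]]';python3 -m crank '[[0,0,0.1,0,0,0,1],[0,0,0,0,0,0,1]]';python3 -m crank '[[0,0,0.1,0,0,0,1],[0,0,0,0,0,0,1]]')|grep -E 'pos|ft'
```

```text
position: [0.4355, 0.0009, 0.17]
ft_force: [-4.0, -1.4, 8.1]
position: [0.4355, 0.0009, 0.1698]
ft_force: [-5.5, -1.1, 17.5]
position: [0.4355, 0.0009, 0.1697]
ft_force: [-6.7, -1.6, 28.6]
```

Seated: the stop came at the expected 170 mm. I'll ease the pressure and turn clockwise.

```bash
(python3 -m crank '[[0,0,-0.22,0,0,0,1],[0,0,0,0,0,0,1]]';python3 -m crank '[[0,0,0,0,0,0.15,1],[0,0,0,0,0,0.15,1],[0,0,0,0,0,0,1]]')|grep -E 'pos|ft|mom'; M='from h import *;go(.4355,.0009,.17,np.radians(-111));print(np.round(robot.get_obs()["moment"],2))'; python3 -c "$M"; (python3 -m crank '[[0,0,0,0,0,0.15,1],[0,0,0,0,0,0.15,1],[0,0,0,0,0,0.15,1],[0,0,0,0,0,0.15,1],[0,0,0,0,0,0,1]]')|grep -E 'pos|ft'; python3 -c "$M"; (python3 -m crank '[[0,0,0,0,0,0.1,1],[0,0,0,0,0,0.05,1],[0,0,0,0,0,0,1]]')|grep -E 'pos|ft'; python3 -c "$M"
```

```text
position: [0.4355, 0.0009, 0.17]
ft_force: [-3.7, -1.9, 10.8]
position: [0.4357, 0.001, 0.1699]
ft_force: [-3.4, -1.5, 11.3]
shift cm [-0.02 -0.   -0.01] turn about tool z 0.748 | world [0.4357 0.001  0.1699] yaw -1.189 q1,q6 [-0.26  0.93] F [-3.4 -1.5 11.3] w 0.0095
[-0.18  0.83 -0.1 ]
position: [0.436, 0.001, 0.1699]
ft_force: [-3.4, -0.5, 9.8]
shift cm [-0.05  0.02 -0.01] turn about tool z 0.148 | world [0.436  0.001  0.1699] yaw -1.789 q1,q6 [-0.26  1.53] F [-3.4 -0.5  9.8] w 0.0098
[-0.07  0.71 -0.07]
position: [0.4361, 0.0009, 0.17]
ft_force: [-2.0, -0.6, 10.4]
shift cm [-0.06  0.02 -0.  ] turn about tool z -0.001 | world [0.4361 0.0009 0.17  ] yaw -1.938 q1,q6 [-0.26  1.68] F [-2.  -0.6 10.4] w 0.0097
[-0.15  0.68  0.01]
```

```bash
M='from h import *;go(.4355,.0009,.17,np.radians(-111));print(np.round(robot.get_obs()["moment"],2))'; (python3 -m crank '[[0,0,0,0,0,0.08,1],[0,0,0,0,0,0,1]]')|grep -E 'ft'; python3 -c "$M"; (python3 -m crank '[[0,0,0,0,0,0.05,1],[0,0,0,0,0,0,1]]')|grep -E 'ft'; python3 -c "$M"
```

```text
ft_force: [-1.7, -1.3, 10.1]
shift cm [-0.06  0.03 -0.  ] turn about tool z -0.081 | world [0.4361 0.0009 0.17  ] yaw -2.019 q1,q6 [-0.26  1.76] F [-1.7 -1.3 10.1] w 0.0098
[-0.14  0.72  0.  ]
ft_force: [-3.1, -0.4, 8.6]
shift cm [-0.06  0.03 -0.01] turn about tool z -0.131 | world [0.4361 0.0009 0.1699] yaw -2.068 q1,q6 [-0.26  1.81] F [-3.1 -0.4  8.6] w 0.01
[-0.18  0.7   0.04]
```

```bash
M='from h import *;go(.4355,.0009,.17,np.radians(-111));print(np.round(robot.get_obs()["moment"],2))'; for i in 1; do (python3 -m crank '[[0,0,0,0,0,0.05,1],[0,0,0,0,0,0,1]]')|grep -E 'ft'; python3 -c "$M"; (python3 -m crank '[[0,0,0,0,0,0.05,1],[0,0,0,0,0,0,1]]')|grep -E 'ft'; python3 -c "$M"; done
```

```text
ft_force: [-2.8, -0.9, 10.7]
shift cm [-0.05  0.01 -0.  ] turn about tool z -0.18 | world [0.436  0.0007 0.17  ] yaw -2.118 q1,q6 [-0.26  1.86] F [-2.8 -0.9 10.7] w 0.0098
[-0.42  0.84  0.09]
ft_force: [-3.0, -3.6, 9.8]
shift cm [-0.04 -0.01 -0.  ] turn about tool z -0.23 | world [0.4358 0.0005 0.17  ] yaw -2.167 q1,q6 [-0.26  1.91] F [-3.  -3.6  9.8] w 0.0099
[-0.58  1.    0.06]
```

```bash
(python3 -m crank '[[0,0,-0.1,0,0,0,1],[0,0,0,0,0,0,0.7],[0,0,0,0,0,0,0.6],[0,0,0,0,0,0,0.6],[0,0,0,0,0,0,0.6]]';python3 -m crank '[[0,0,-3,0,0,0,0.6],[0,0,-3,0,0,0,0.6],[0,0,-4,0,0,0,0.6],[0,0,-4,0,0,0,0.6],[0,0,-2,0,0,0,0.6]]')|grep -E 'pos|ft|wid'; python3 -c "
from h import *
go(.45,.32,.36)"
```

```text
position: [0.4358, 0.001, 0.1704]
ft_force: [-0.9, -0.4, -0.5]
grip_width: 0.0338
position: [0.4362, 0.0009, 0.3327]
ft_force: [0.2, 0.7, 0.1]
grip_width: 0.0347
shift cm [-16.79 -27.17  -2.76] turn about tool z 0 | world [0.4362 0.0009 0.3327] yaw -2.168 q1,q6 [-0.26  1.91] F [0.2 0.7 0.1] w 0.0347
```

Moving aside to see the result from both cameras.

```bash
python3 -m crank '[[-3,-5,-0.5,0,0,0,0.6],[-3,-5,-0.5,0,0,0,0.6],[-3,-5,-0.5,0,0,0,0.6],[-3,-5,-0.5,0,0,0,0.6],[-3,-5,-0.5,0,0,0,0.6]]' |grep pos
python3 - <<'E'
from m import *
t=cams.camera("top")[:,:,::-1].copy();s=cams.camera("side")[:,:,::-1].copy();cv2.imwrite("pics/t9.png",t);cv2.imwrite("pics/s9.png",s)
c=np.array([.4355,.001])
f=lambda q:cv2.resize(q,(400,400),interpolation=cv2.INTER_CUBIC)
g=np.array([.56,.02])
cv2.imwrite("pics/f.png",np.hstack([f(rect(t,.126,c,.05,.00025)),f(s[130:230,200:300])]))
p=rect(t,.126,c,.04,.00025);m=ax(cv2.cvtColor(p,cv2.COLOR_BGR2GRAY)<60);print([np.round(x,4) for x in princ(w_of(np.argwhere(m),c,.04,.00025))])
E
```

```text
position: [0.4519, 0.294, 0.3556]
[array([0.4351, 0.001 ]), np.float64(148.5776), array([0.0345, 0.0092])]
```

View pics/f.png

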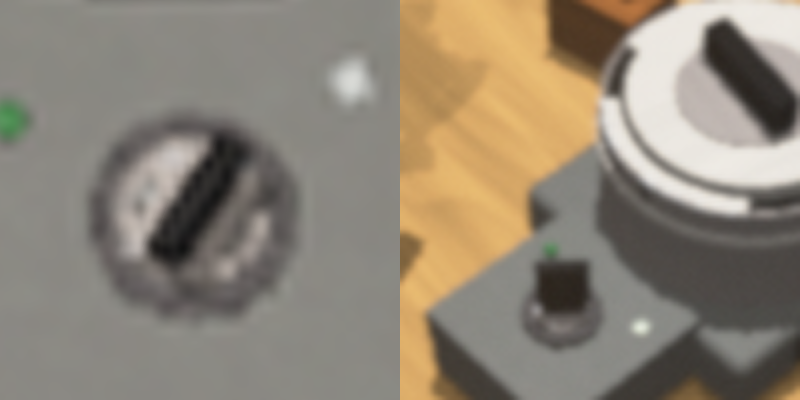

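The key is fully seated at -31°, about 70° clockwise of where it went in. Even with all the slack taken off, the switch is past on. The cover still looks locked; I'll do a last numeric check and hand in.

Run:
```python
from m import *
from rig import ticket
t=cv2.imread("pics/t9.png");c=np.array([.605,.02]);p=rect(t,.193,c,.07,.0005)
m=cv2.cvtColor(p,cv2.COLOR_BGR2GRAY)<60;m[:60]=m[-60:]=0;print("handle",[np.round(x,4) for x in princ(w_of(np.argwhere(ax(m)),c,.07,.0005))],"expected yaw ~84; time",robot.get_obs()["time"])
print(ticket.hand_in())
```

```text
handle [array([0.6013, 0.0214]), np.float64(83.7473), array([0.0861, 0.0242])] expected yaw ~84; time 43.775
the job is handed in; nothing more can be done
None
```

The job is handed in: both slip jars stand in their pockets, the cover is locked at its stop, and the key is fully in the switch and turned to on. It took about 44 s of robot time; the hand-in call returned no verdict.

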